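Tap a stack of wooden blanks square in a glue press

ROBOT

A 7-joint arm with a two-finger parallel gripper is mounted at the origin on the work surface. World frame = base frame: x ahead of the robot, y to its left, z up, the work surface at z = 0. Lengths are in mm, angles in rad, forces in N, time in s.
With the tool pointing down it reaches from about 400 to 875 mm from the base axis. Payload 4.4 kg.
Tool frame: the origin (TCP) lies on the centre line of the jaws, within the pads' length; the fingertips stand 14 mm ahead of it and the grasp point (between the pads) lies 5 mm behind it; z points along the fingers, x is the direction in which the jaws open and shut, and the axes are right-handed (so a half turn about z gives the same grasp; the last joint's range is limited). The gripper opens to 85 mm and grips with 20 to 120 N. Pads are 22 mm wide; open, the fingers measure 114 mm over their backs; the gripper's body (76 mm by 85 mm) begins 54 mm behind the grasp point. The pads swing forward as they close: fully open they stand 13 mm farther back than shut.
Start: joints at [1.213, 0.628, 0.038, 1.517, -0.027, 0.996, -0.02], TCP at [187.017, -622.529, 245.313] pointing down, gripper open.
Joint ranges: [-3.06, 3.06], [-0.37, 2.12], [-1.25, 1.32], [0.18, 2.47], [-1.1, 4.24], [0.23, 1.98], [-2.94, 2.94]. Speed limits (rad/s): [2.57, 2.57, 3.14, 3.14, 3.14, 3.14, 3.14].

INTERFACE

Orientations are given as a rotation vector (axis times angle).
In Python, from workcell import robot, camera, calibration, spot_in gives the robot as it stands.
- The arm moves only by the shell command python3 -m creep 'ROWS' [FORCE]. ROWS is JSON, a list of rows, each a list of 3 entries, a list of its own where there are three numbers: the shift along the tool's x, y, z in cm, then the turn, a rotation vector about the tool's x, y, z in rad, then the finger opening in cm, from 0 to 8.54. In form: [[[tx, ty, tz], [wx, wy, wz], jaw], ...]. A call has 1 to 20 rows; each row is the pose to reach, as a shift and turn from the pose commanded when the call began, along the tool's axes at that moment; what a row does not reach only later rows make up. A row lasts 1/12 s, in which the tool goes at most 41.7 mm and 7.16 degrees, less where a joint would pass 70% of its speed; a pose out of reach is approached as far as the arm can. A call with a gripper value outside its range is refused whole. The fingers move at their own pace and stop on an object; FORCE is the grip in N (left out, the last holds). Time passes only in rows, so rows that repeat a pose let the fingers close. It gives the time, the measured TCP pose, the force and the opening at its end, in the units of the state.
- robot.read_state(): the state, without advancing time (a new reading comes with each control period).
- camera(name): name is "scene" or "top" or "wrist"; returns the picture (400x640x3 uint8, red, green, blue); there is no depth.
- calibration(name): a dict with "vfov" (degrees; the focal length in pixels is half the picture's height over the tangent of half this angle, whatever the lens; pixels are square), "cx", "cy" (the principal point, pixels), "dist" ([k1, k2, p1, p2, k3] as OpenCV has them; the pictures are not rectified), "pose" (4x4, takes a point from camera to world coordinates). Camera axes: x right, y down, z forward; pixel columns grow to the right and rows downward; lengths in mm; the calibration is good to about 2 mm. A picture is of the moment at which its call begins: read the wrist's pose just before it. calibration takes no time and is no camera call; for the wrist camera it gives the pose at the moment of the call.
- robot.job_done(): hands the job in, once; it reports no verdict.
Trained networks look in the newest picture that a camera, given by its name, has taken for a name from the list of things; names that differ only in an ending like _2 or _b are one class to them, and where a whole thing is asked for, a point or a joint stands for the part that bears it (a point fixed in the world has none). Each returns a list of dicts, best first, with "conf" (0 to 1); they miss things now and then, are a little off and sometimes report something else, mostly with a low value. They report only what shows in the picture. A call takes as long as a camera call. They do not tell look-alikes from the thing itself.
- spot_in(name, camera): "extent" ([centre column, centre row, width, height] in pixels, round what is visible of it).
The state is a dict: "clock": time; "joints": joint angles; "joint_vel": joint speeds; "joint_efforts": joint torques, N m; "ee_pos": TCP position; "tool_rot": TCP orientation; "wrist_force": force on the tool from outside, world axes, zero at the start; "wrist_torque": the same for the moment, N m; "gripper_width": opening from 0.0 (shut) to 1.0 (fully open).
Only numpy, scipy, OpenCV 4.12 (cv2) and the standard library are available. Lean on these libraries where they do the work, as an engineer would, in place of code of your own. Each camera call takes 0.05 s, during which the arm holds its last target. There are 200 camera calls.

TASK

Square up the stack of four wooden blanks in the press: tap their edges, under the raised pressing beam, until every blank lies flush against the fence, and tap their ends up against the sprung brass end stop, pushing until it just gives and letting it spring back, so that all four ends line up. Be gentle: do not drive the stop to the end of its travel, keep the blanks stacked in the same order, and leave the plane, mallet and glue bottle where they are.

Things in the scene. Friction and masses are not known exactly. Their poses are not given: they have to be found in the camera images.
- press: The glue press, fixed on the bench. Origin: on the bench (z = 0); x points from its open long side to the fence, y to the end stop, z up. A blank flush with the fence has its origin at x = 0 and its axes parallel to these. Base board 12 mm thick, x -60 to 105, y -100 to 170 mm. mm figures in the entries below are in this frame.
- bed (a point): Corner (-x, -y) of the white bed's top. The bed, x -28 to 28, y -50 to 70, has its top 37 mm above the bench; the blanks lie on it and are tapped on their -x and -y edges; when home they overhang it by 12 mm at -x and by 0 to 30 mm at -y.
- fence (a point): Middle of the top edge of the face of the aluminium fence. Its flat face is at x = +40, y -85 to 105, 12 to 85 mm above the bench, facing -x.
- beam (a point): Lower (-x, -y) corner of the fixed steel pressing beam over the stack: x -35 to -10, y -50 to 75, 110 to 165 mm above the bench; two 12 mm arms run back to posts behind the fence, two screws stand on it up to 195 mm. No room for a gripper pointing straight down at the edges to tap: lean the tool about 35 degrees back, away from the stack.
- stop_zone (a point): Middle of the range where the end stop's flat brass face (70 wide in x, 38 to 84 mm high, facing -y) can be at rest: anywhere from y = 70 to 100. Its grey carriage is locked at a new, unmeasured place each time: find it by touch. With the stack home the blanks' origins are at y -5 to +25, all the same.
- stop (a joint): How far the brass end stop is pushed in against its spring, m: 0 at rest, grows as it is pushed along the press's +y, hard end at 0.012. It starts to give at about 4 N and takes about 14 N at the end (plus 0.5 N per 10 mm/s of damping); it springs back to 0, taking the blanks that touch it along. Sliding blanks add up to 3 N, and up to 8 N more if the tap also bears down on the stack.
- blank1: Bottom blank of the stack, a thin flat wooden blank (dark wood), 80 (its x) x 150 (its y) x 10 mm (z), about 50 g. Origin: centre of its underside, so its edges lie 40 mm either way along x and 75 mm either way along y. At the start all four are staggered, skewed up to 3 degrees, short of the fence (by 6 to 20 mm) and of the end stop (by 10 to 65 mm).
- blank2: Second blank from the bottom of the stack, a thin flat wooden blank (light wood), 80 (its x) x 150 (its y) x 10 mm (z), about 50 g. Origin: centre of its underside, so its edges lie 40 mm either way along x and 75 mm either way along y. Its underside is 47 mm above the bench.
- blank3: Third blank from the bottom of the stack, a thin flat wooden blank (dark wood), 80 (its x) x 150 (its y) x 10 mm (z), about 50 g. Origin: centre of its underside, so its edges lie 40 mm either way along x and 75 mm either way along y. Its underside is 57 mm above the bench.
- blank4: Top blank of the stack, a thin flat wooden blank (light wood), 80 (its x) x 150 (its y) x 10 mm (z), about 50 g. Origin: centre of its underside, so its edges lie 40 mm either way along x and 75 mm either way along y. Its underside is 67 mm above the bench, its top 77 mm.
- plane: Bystander: wooden hand plane, 190 x 56 x 95 mm, loose. Origin: centre of its underside.
- mallet: Bystander: wooden mallet lying down, head 60 x 110 x 60 mm at 100 mm along its x, handle to -130 mm, loose. Origin: on the bench.
- glue: Bystander: yellow glue bottle, 60 mm across, 160 mm high, loose. Origin: centre of its base.
Things that resemble listed ones, but are neither listed nor needed, are in the scene too. Leave any pink or red look-alike of the blank1 alone.

How it is judged:
By the outcome, as a careful person would: the job done as asked, in the order asked, and still so for the second after the job is handed in, with the robot touching nothing.
It also fails if it takes over 72 s, if anything falls off the work surface, if the arm or the gripper's body presses on something with over 40 N, if the wrist force passes 120 N, or if a joint passes its speed limit or range.

## Working session

There is one attempt and no reset: what is moved stays moved. The work goes in short steps, Python scripts to look and compute and a shell command to move; the robot and the scene stay as the last step left them, time stands still between calls to the robot, and variables do not carry over. Pictures are saved under pics/ and viewed, about 8 in all and at most 12, crops included, and the job is handed in when it is done.

```bash
mkdir -p pics; ls; python3 - <<'E'
from workcell import robot,camera,calibration,spot_in
import cv2,numpy as np
s=robot.read_state();print({k:np.round(v,3).tolist() if not isinstance(v,(int,float)) else v for k,v in s.items()})
for n in("scene","top"):
    im=camera(n);cv2.imwrite(f"pics/{n}0.png",im[:,:,::-1])
    c=calibration(n);print(n,c["vfov"],c["cx"],c["cy"],c["dist"],np.round(c["pose"],4).tolist())
    for t in("press","bed","fence","beam","stop","blank1","blank4","plane","mallet","glue"):
        try: print(t,[(np.round(d["extent"]).tolist(),round(d["conf"],2)) for d in spot_in(t,n)[:3]])
        except Exception as e: print(t,e)
E
```

```text
pics
{'clock': 0.0, 'joints': [1.213, 0.629, 0.038, 1.518, -0.027, 0.996, -0.02], 'joint_vel': [-0.001, 0.002, 0.001, 0.001, 0.0, 0.0, 0.002], 'joint_efforts': [-0.0, -56.34, 1.226, -19.344, 0.011, 0.01, 0.0], 'ee_pos': [186.831, -621.947, 244.409], 'tool_rot': [-2.52, 1.874, 0.002], 'wrist_force': [0.414, -0.141, -0.037], 'wrist_torque': [0.007, 0.007, 0.045], 'gripper_width': 1.0010988128701261}
scene 56.27660545160987 321.5797972739401 203.13781293752072 [-0.0804667  0.         0.         0.         0.       ] [[0.8627, 0.4016, -0.3074, 883.2672], [0.5054, -0.6634, 0.5517, -540.9711], [0.0177, -0.6313, -0.7753, 873.5153], [0.0, 0.0, 0.0, 1.0]]
press [([369.0, 218.0, 102.0, 108.0], 0.68)]
bed [([369.0, 218.0, 102.0, 108.0], 0.84)]
fence [([367.0, 217.0, 100.0, 106.0], 0.84)]
beam [([372.0, 219.0, 103.0, 109.0], 0.68)]
stop [([377.0, 198.0, 24.0, 21.0], 0.77)]
blank1 [([349.0, 223.0, 53.0, 43.0], 0.83), ([293.0, 189.0, 51.0, 42.0], 0.72), ([267.0, 255.0, 33.0, 51.0], 0.59)]
blank4 [([349.0, 223.0, 53.0, 43.0], 0.83), ([293.0, 189.0, 51.0, 42.0], 0.72), ([267.0, 255.0, 33.0, 51.0], 0
[... 373 characters left out ...]
.0562, 0.0085, -9.0951], [0.0037, -0.2137, -0.9769, 1038.5762], [0.0, 0.0, 0.0, 1.0]]
press [([289.0, 168.0, 112.0, 84.0], 0.57)]
bed [([291.0, 168.0, 118.0, 86.0], 0.85)]
fence [([304.0, 197.0, 61.0, 17.0], 0.74), ([288.0, 168.0, 113.0, 92.0], 0.69)]
beam [([292.0, 169.0, 113.0, 90.0], 0.98)]
stop []
blank1 [([377.0, 250.0, 64.0, 51.0], 0.89), ([308.0, 181.0, 66.0, 46.0], 0.85), ([283.0, 271.0, 63.0, 39.0], 0.85)]
blank4 [([377.0, 250.0, 64.0, 51.0], 0.89), ([308.0, 181.0, 66.0, 46.0], 0.85), ([283.0, 271.0, 63.0, 39.0], 0.85)]
plane [([165.0, 257.0, 54.0, 78.0], 0.55), ([299.0, 179.0, 57.0, 47.0], 0.38)]
mallet [([458.0, 208.0, 56.0, 101.0], 0.81)]
glue [([167.0, 163.0, 42.0, 40.0], 0.87)]
```

```bash
python3 - <<'E'
import cv2,numpy as np
a=cv2.imread("pics/top0.png")[110:310,130:500];b=cv2.imread("pics/scene0.png")[110:310,210:450]
cv2.imwrite("pics/topc.png",cv2.resize(a,None,fx=2.16,fy=2.16,interpolation=cv2.INTER_CUBIC))
cv2.imwrite("pics/scenec.png",cv2.resize(b,None,fx=3,fy=3,interpolation=cv2.INTER_CUBIC))
E
```

```text
(no output)
```

View pics/topc.png

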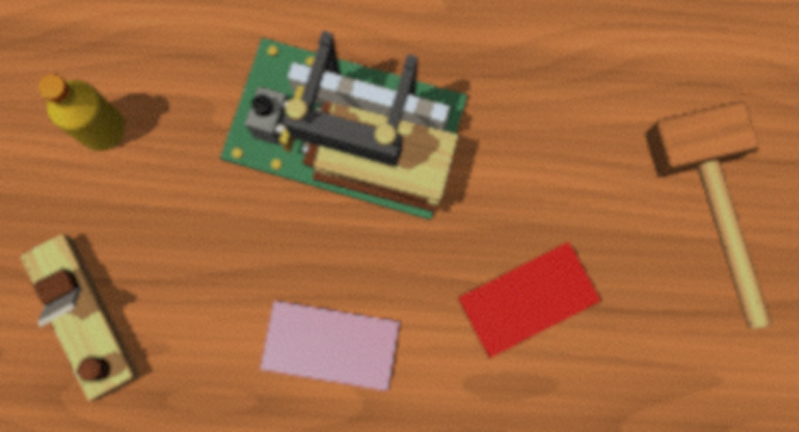

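View pics/scenec.png

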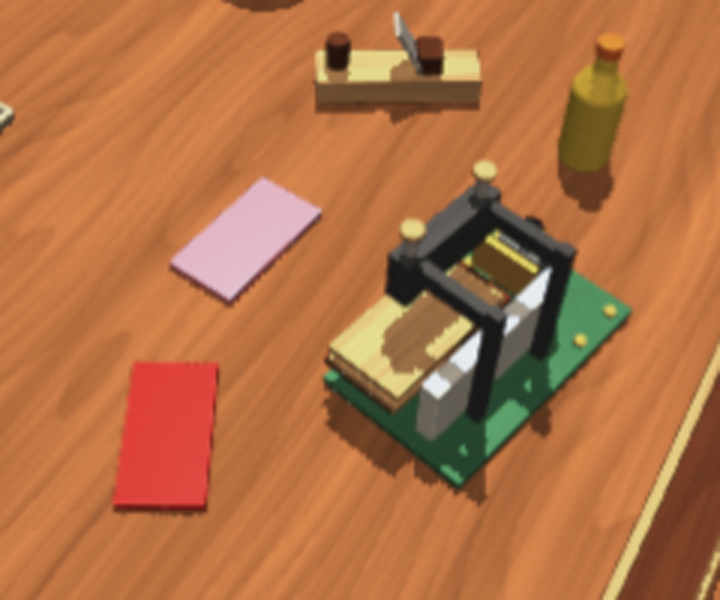

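The top view shows the press at (265–465, 35–215) in the crop, with the fence to the top (world +x) and the end stop to the left. The red and pink plates at (530,300) and (330,345) are look-alikes lying on the bench. The real stack is the alternating dark and light wood under the beam.

```bash
cat >h.py <<'E'
from workcell import robot,camera,calibration,spot_in
import cv2,numpy as np
from scipy.spatial.transform import Rotation as Ro
from scipy.optimize import least_squares
def proj(n,P,c=None):
    c=c or calibration(n);T=np.linalg.inv(np.array(c["pose"]));f=200/np.tan(np.radians(c["vfov"]/2))
    K=np.array([[f,0,c["cx"]],[0,f,c["cy"]],[0,0,1]])
    return cv2.projectPoints(np.atleast_2d(P).astype(float),cv2.Rodrigues(T[:3,:3])[0],T[:3,3],K,np.array(c["dist"]))[0].reshape(-1,2)
def w(q,P):  # press->world, q=(x,y,yaw)
    P=np.atleast_2d(P).astype(float);c,s=np.cos(q[2]),np.sin(q[2])
    return np.c_[q[0]+c*P[:,0]-s*P[:,1],q[1]+s*P[:,0]+c*P[:,1],P[:,2]]
def p(q,X): 
    X=np.asarray(X)-[q[0],q[1],0];c,s=np.cos(q[2]),np.sin(q[2]);return np.array([c*X[0]+s*X[1],-s*X[0]+c*X[1],X[2]])
def orient(q,side,lean=35):
    l=np.radians(lean)
    if side=='x': z=[np.sin(l),0,-np.cos(l)];x=[0,-1,0]   # jaws along press y
    else: z=[0,np.sin(l),-np.cos(l)];x=[1,0,0]
    x=np.array(x,float);z=np.array(z);M=np.c_[x,np.cross(z,x),z]
    return Ro.from_euler('z',q[2])*Ro.from_matrix(M)
def go(q,tip,side,lean=35,ahead=14,flip=False):
    """print creep shift/turn to put the point 'ahead' mm before TCP at press point tip"""
    s=robot.read_state();R0=Ro.from_rotvec(s["tool_rot"]);R=orient(q,side,lean)
    if flip: R=R*Ro.from_euler('z',np.pi)
    t=w(q,tip)[0]-R.apply([0,0,ahead])
    print("shift cm",np.round(R0.inv().apply(t-s["ee_pos"])/10,2).tolist(),"turn",np.round((R0.inv()*R).as_rotvec(),3).tolist())
def where(q,ahead=14):
    s=robot.read_state();R=Ro.from_rotvec(s["tool_rot"]);z=R.as_matrix()[:,2]
    f=np.array(s["wrist_force"]);f=p(q,[f[0]+q[0],f[1]+q[1],f[2]])
    print("t",round(s["clock"],2),"tip",np.round(p(q,np.array(s["ee_pos"])+ahead*z),1),"F press",np.round(f,1),"Tq",np.round(s["wrist_torque"],2),"w",round(s["gripper_width"],2),"J",np.round(s["joints"],2))
E
python3 - <<'E'
from h import *
B=np.array([[105,170,12],[105,-100,12],[-60,-100,12],[-60,170,12]])
tp=np.array([[263,38],[467,95],[432,217],[220,157]])/2.16+[130,110]
sp=np.array([[630,312],[460,487],[325,378]])/3+[210,110]
ct,cs=calibration("top"),calibration("scene")
r=lambda q:np.r_[(proj("top",w(q,B),ct)-tp).ravel(),(proj("scene",w(q,B[:3]),cs)-sp).ravel()]
o=least_squares(r,[480,60,-.28],loss='soft_l1',x_scale=[10,10,.1]);q=o.x;print(q,np.degrees(q[2]),np.round(o.fun,1))
np.save("q.npy",q)
for k in range(2):
    n=["top","scene"][k];im=cv2.imread(f"pics/{n}0.png");f=6
    x0,y0,x1,y1=[(225,120,355,215),(305,160,425,280)][k]
    im=cv2.resize(im[y0:y1,x0:x1],None,fx=f,fy=f,interpolation=cv2.INTER_CUBIC)
    for pts,c in((B,(255,255,255)),([[40,-85,85],[40,105,85]],(255,0,255)),([[-35,-50,110],[-10,-50,110],[-10,75,110],[-35,75,110]],(0,255,255)),([[-40,-75,77],[40,-75,77],[40,75,77],[-40,75,77]],(0,0,255))):
        cv2.polylines(im,[np.round((proj(n,w(q,pts))-[x0,y0])*f+f/2).astype(int)],len(pts)>2,c,1)
    im=im[:600];cv2.imwrite(f"pics/ov_{n}.png",im)
a,b=cv2.imread("pics/ov_top.png"),cv2.imread("pics/ov_scene.png")
a=cv2.resize(a,(400,int(a.shape[0]*400/a.shape[1])));b=cv2.resize(b,(400,int(b.shape[0]*400/b.shape[1])))
o=np.zeros((max(len(a),len(b)),800,3),np.uint8);o[:len(a),:400]=a;o[:len(b),400:]=b;cv2.imwrite("pics/ov.png",o)
where(q);go(q,[-90,-30,150],'x');go(q,[-90,-30,150],'x',flip=True)
E
```

```text
[ 6.69113962e+02  5.01028526e+01 -2.21890187e-01] -12.713371221781264 [-0.4 -1.4  0.9 -1.6  0.6  0.   0.1  0.   0.5 -1.6 -0.5 -0.7 -1.6 -0.7]
t 1.1 tip [-322.2 -762.2  231.3] F press [ 0.6  0.3 -0.5] Tq [-0.01 -0.03 -0.02] w 1.0 J [ 1.21  0.63  0.04  1.52 -0.03  1.   -0.02]
shift cm [-52.76, -55.51, 8.38] turn [0.597, 0.157, 0.497]
shift cm [-52.76, -55.51, 8.38] turn [-0.209, 0.795, -2.522]
```

View pics/ov.png

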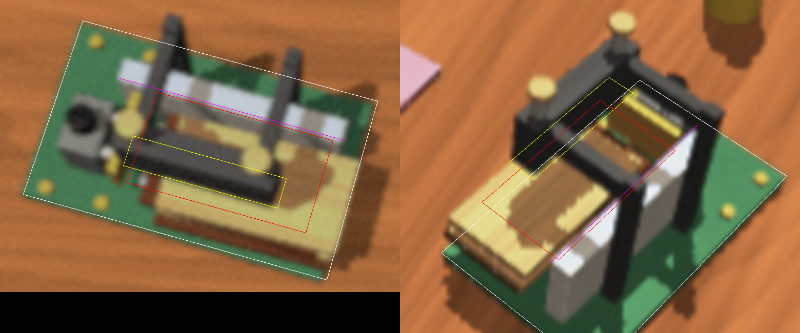

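The fit places the press at about (669, 50), yaw −12.7°, with the overlay matching to 2–3 mm. Moving to a standoff on the −x side.

```bash
python3 - <<'E'
from h import *
q=np.load("q.npy");go(q,[-130,-30,160],'x')
E
python3 -m creep '[[[-52.5,-51.5,7.4],[0.597,0.157,0.497],4.5],[[-52.5,-51.5,7.4],[0.597,0.157,0.497],4.5],[[-52.5,-51.5,7.4],[0.597,0.157,0.497],4.5],[[-52.5,-51.5,7.4],[0.597,0.157,0.497],4.5],[[-52.5,-51.5,7.4],[0.597,0.157,0.497],4.5],[[-52.5,-51.5,7.4],[0.597,0.157,0.497],4.5],[[-52.5,-51.5,7.4],[0.597,0.157,0.497],4.5],[[-52.5,-51.5,7.4],[0.597,0.157,0.497],4.5],[[-52.5,-51.5,7.4],[0.597,0.157,0.497],4.5],[[-52.5,-51.5,7.4],[0.597,0.157,0.497],4.5],[[-52.5,-51.5,7.4],[0.597,0.157,0.497],4.5],[[-52.5,-51.5,7.4],[0.597,0.157,0.497],4.5],[[-52.5,-51.5,7.4],[0.597,0.157,0.497],4.5],[[-52.5,-51.5,7.4],[0.597,0.157,0.497],4.5],[[-52.5,-51.5,7.4],[0.597,0.157,0.497],4.5],[[-52.5,-51.5,7.4],[0.597,0.157,0.497],4.5],[[-52.5,-51.5,7.4],[0.597,0.157,0.497],4.5],[[-52.5,-51.5,7.4],[0.597,0.157,0.497],4.5],[[-52.5,-51.5,7.4],[0.597,0.157,0.497],4.5],[[-52.5,-51.5,7.4],[0.597,0.157,0.497],4.5]]'
python3 - <<'E'
from h import *
q=np.load("q.npy");where(q);go(q,[-130,-30,160],'x')
E
```

```text
shift cm [-54.72, -52.02, 7.38] turn [0.597, 0.157, 0.497]
clock: 2.77
ee_pos: [432.3, -189.3, 309.6]
tool_rot: [-1.699, 2.118, -0.618]
wrist_force: [0.6, -0.1, -0.3]
gripper_width: 0.526
t 2.77 tip [-170.7 -285.6  297.8] F press [ 0.6  0.  -0.3] Tq [ 0.13  0.59 -0.02] w 0.53 J [-0.06  0.12  0.57  2.38 -1.1   0.23 -0.28]
shift cm [-25.5, 4.03, 13.94] turn [0.04, 0.005, 0.002]
```

```bash

python3 -m creep '[[[-25.5,4,10],[0.04,0.005,0],4.5],[[-25.5,4,10],[0.04,0.005,0],4.5],[[-25.5,4,10],[0.04,0.005,0],4.5],[[-25.5,4,10],[0.04,0.005,0],4.5],[[-25.5,4,10],[0.04,0.005,0],4.5],[[-25.5,4,10],[0.04,0.005,0],4.5],[[-25.5,4,10],[0.04,0.005,0],4.5],[[-25.5,4,10],[0.04,0.005,0],4.5],[[-25.5,4,10],[0.04,0.005,0],4.5],[[-25.5,4,10],[0.04,0.005,0],4.5]]'
python3 - <<'E'
from h import *
q=np.load("q.npy");where(q);go(q,[-130,-30,160],'x')
E
```

```text
clock: 3.6
ee_pos: [504.7, 28.8, 296.9]
tool_rot: [-1.701, 2.126, -0.636]
wrist_force: [0.5, 0.3, 0.3]
gripper_width: 0.529
t 3.6 tip [-148.1  -57.1  285.1] F press [0.5 0.4 0.3] Tq [ 0.13  0.55 -0.05] w 0.53 J [-1.2   0.41  1.25  2.33 -1.1   0.23 -0.86]
shift cm [-2.85, 5.3, 11.47] turn [0.039, -0.011, 0.004]
```

```bash
python3 - <<'E'
from h import *
import itertools
s=robot.read_state();print(np.round(s["joints"],3),np.round(s["joint_vel"],2))
S=[([1.213,.6285,.038,1.5175,-.027,.996,-.02],[186.831,-621.947,244.409],[-2.52,1.874,.002]),
([-.06,.12,.57,2.38,-1.1,.23,-.28],[432.3,-189.3,309.6],[-1.699,2.118,-.618]),
(s["joints"],s["ee_pos"],s["tool_rot"])]
res=[]
for sg in itertools.product([1,-1],repeat=7):
  Rs=[]
  for j,_,r in S:
    a=np.array(j)*sg;R=Ro.from_euler('ZYZYZYZ'[:3],a[:3])*Ro.from_euler('YZY',a[3:6])*Ro.from_euler('Z',a[6])
    Rs.append((Ro.from_rotvec(r),R))
  # tool offset about z: R*C = Rm
  C=[(R.inv()*Rm).as_rotvec() for Rm,R in Rs]
  res.append((np.ptp(np.array(C),axis=0).sum(),sg,np.round(C,2).tolist()))
res.sort(key=lambda t:t[0])
for r in res[:3]:print(r)
E
```

```text
[-1.204  0.411  1.248  2.326 -1.099  0.234 -0.859] [-0.19  0.56 -0.43 -0.21 -0.   -0.01 -0.83]
(np.float64(1.2313189960152986), (1, 1, 1, 1, 1, 1, 1), [[-0.0, -0.0, -0.58], [0.0, 0.24, 0.38], [0.0, 0.26, 0.37]])
(np.float64(1.604284568133911), (1, 1, 1, 1, 1, 1, -1), [[-0.0, -0.0, -0.62], [0.07, 0.22, -0.18], [0.21, 0.18, -1.34]])
(np.float64(1.6942533289671915), (-1, 1, -1, 1, -1, 1, 1), [[-0.0, 0.0, -3.1], [-0.01, -0.01, -2.59], [0.0, -0.0, -1.42]])
```

```bash
cat >kin.py <<'E'
from h import *
SG=np.array([-1,1,-1,1,-1,1,-1])
LO=np.array([-3.06,-.37,-1.25,.18,-1.1,.23,-2.94]);HI=np.array([3.06,2.12,1.32,2.47,4.24,1.98,2.94])
def fk(j,L):
    h,L1,L2,L3,e,a6=L;a=np.array(j)*SG
    R=Ro.from_euler('Z',a[0])*Ro.from_euler('Y',a[1]);P=np.array([0,0,h])
    R=R*Ro.from_euler('Z',a[2]);P=P+R.apply([e,0,L1]);R=R*Ro.from_euler('Y',a[3]);P=P+R.apply([-e,0,L2])
    R=R*Ro.from_euler('ZY',a[4:6]);P=P+R.apply([a6,0,L3]);R=R*Ro.from_euler('Z',a[6]+np.pi)
    return P,R
def ik(P,R,L,seeds,lo=LO+.03,hi=HI-.03):
    out=[]
    for s in seeds:
        f=lambda j:np.r_[(fk(j,L)[0]-P)/300,(R.inv()*fk(j,L)[1]).as_rotvec()]
        o=least_squares(f,np.clip(s,lo+1e-3,hi-1e-3),bounds=(lo,hi))
        if o.cost<1e-5: out.append(o.x)
    return out
E
python3 - <<'E'
from kin import *
s=robot.read_state()
S=[([1.213,.6285,.038,1.5175,-.027,.996,-.02],[186.831,-621.947,244.409]),([-.06,.12,.57,2.38,-1.1,.23,-.28],[432.3,-189.3,309.6]),(s["joints"],s["ee_pos"])]
for m in (np.array([1,1,1,1,0,0]),np.ones(6)):
    o=least_squares(lambda L:np.concatenate([fk(j,L*m)[0]-P for j,P in S]),[340,450,450,250,0,0]);print(np.round(o.x*m,1),np.round(o.fun,1))
L=o.x;np.save("L.npy",L)
q=np.load("q.npy");rng=np.random.default_rng(0)
seeds=[rng.uniform(LO,HI) for _ in range(25)]
for name,tip,side,fl in (("x42",[-40,-30,42],'x',0),("x42f",[-40,-30,42],'x',1),("y42",[0,-70,42],'y',0),("y42f",[0,-70,42],'y',1)):
    R=orient(q,side,35)
    if fl:R=R*Ro.from_euler('z',np.pi)
    P=w(q,tip)[0]-R.apply([0,0,14]);sol=ik(P,R,L,seeds)
    print(name,len(sol))
    for x in sol[:8]:print("  ",np.round(x,2))
E
```

```text
[380.1 525.3 405.8 329.4   0.    0. ] [26.2  8.6 10.6 10.4 14.6 -5.8 -3.8  0.3 -4.8]
[332.6 517.2 361.7 313.2  15.6 -20.3] [26.2  8.9  0.6  3.2 -1.5 -1.9 -3.5 -0.4  1.3]
x42 11
   [-0.15  0.81  0.02  2.16  2.69  0.46  1.68]
   [-0.43  0.86  0.38  2.16  3.18  0.39  1.05]
   [ 0.05  0.83 -0.25  2.17  2.45  0.57  1.99]
   [-0.1   0.82 -0.05  2.17  2.62  0.48  1.77]
   [ 0.38  0.98 -0.75  2.19  2.22  0.88  2.41]
   [-0.88  1.21  1.09  2.19  4.    0.77 -0.08]
   [-0.94  1.35  1.26  2.19  4.08  0.94 -0.26]
   [-0.37  0.84  0.3   2.16  3.05  0.4   1.21]
x42f 18
   [ 0.57  1.21 -1.12  2.2   2.17  1.2  -0.48]
   [-0.95  1.38  1.29  2.2   4.08  0.97  2.86]
   [-0.11  0.81 -0.04  2.17  2.63  0.48 -1.39]
   [ 0.15  0.86 -0.4   2.18  2.36  0.65 -1.01]
   [-0.14  0.81  0.    2.17  2.67  0.46 -1.44]
   [-0.43  0.86  0.37  2.16  3.17  0.39 -2.08]
   [ 0.23  0.89 -0.52  2.18  2.31  0.72 -0.91]
   [ 0.39  0.98 -0.76  2.19  2.22  0.88 -0.73]
y42 13
   [ 0.92  1.34 -1.18  1.65  0.79  0.76 -0.53]
   [ 0.4   0.96 -0.16  1.65 -0.75  0.74  0.7 ]
   [ 0.59  1.01 -0.47  1.66 -0.38  0.62  0.41]
   [ 0.9   1.3  -1.12  1.66  0.71  0.72 -0.47]
   [ 0.93  1.37 -1.21  1.65  0.84  0.79 -0.56]
   [ 0.81  1.17 -0.89  1.66  0.33  0.61 -0.18]
   [ 0.81  1.17 -0.88  1.66  0.32  0.6  -0.16]
   [ 0.16  0.96  0.24  1.65 -1.07  0.96  0.91]
y42f 17
   [ 0.16  0.96  0.24  1.65 -1.07  0.96 -2.23]
   [ 0.41  0.96 -0.18  1.66 -0.73  0.73 -2.46]
   [ 0.24  0.95  0.1   1.65 -0.97  0.88 -2.29]
   [ 0.16  0.96  0.24  1.65 -1.07  0.96 -2.23]
   [ 0.48  0.97 -0.3   1.66 -0.6   0.68 -2.56]
   [ 0.4   0.96 -0.16  1.65 -0.75  0.74 -2.45]
   [ 0.66  1.05 -0.6   1.67 -0.17  0.59 -2.9 ]
   [ 0.85  1.22 -0.97  1.66  0.48  0.64  2.85]
```

```bash
cat >>kin.py <<'E'
L=np.load("L.npy")
def track(j,P,R,n=25):
    for _ in range(n):
        p0,r0=fk(j,L);e=np.r_[(P-p0)/300,(R*r0.inv()).as_rotvec()]
        J=np.zeros((6,7))
        for k in range(7):
            d=np.array(j,float);d[k]+=1e-5;p1,r1=fk(d,L);J[:,k]=np.r_[(p1-p0)/300,(r1*r0.inv()).as_rotvec()]/1e-5
        e*=min(1,.12/np.linalg.norm(e)) if np.linalg.norm(e)>0 else 1
        j=np.clip(j+J.T@np.linalg.solve(J@J.T+1e-3*np.eye(6),e),LO,HI)
    return j,np.linalg.norm(P-fk(j,L)[0]),np.degrees((R.inv()*fk(j,L)[1]).magnitude())
def Rl(q,az,lean,yaw):
    "tool z leaning so fingers point to press azimuth az (deg); yaw: press azimuth of tool x (deg) when upright"
    a,l=np.radians(az),np.radians(lean)
    return Ro.from_euler('z',q[2])*Ro.from_rotvec(-l*np.array([-np.sin(a),np.cos(a),0]))*Ro.from_euler('z',np.radians(yaw))*Ro.from_euler('x',np.pi)
E
python3 - <<'E'
from kin import *
q=np.load("q.npy");s=robot.read_state();j0=np.array(s["joints"])
assert np.allclose(Rl(q,0,35,-90).as_matrix(),orient(q,'x',35).as_matrix())and np.allclose(Rl(q,90,35,0).as_matrix(),orient(q,'y',35).as_matrix())
for yaws in ([-90]*6,[-60,0,30,60,90,90],[-90,-60,0,60,90,90],[-120,-180,-225,-250,-270,-270]):
    j=j0.copy();print(yaws)
    for (az,l),y in zip([(0,0),(-90,25),(-60,30),(-30,35),(0,35),(0,35)],yaws):
        tip=[-150,-60,220] if (az,l)!=(0,35) else [-120,-30,150]
        R=Rl(q,az,l,y);P=w(q,tip)[0]-R.apply([0,0,14]);j,e1,e2=track(j,P,R,60);print((az,l),np.round(j,2),round(e1),round(e2))
    R=Rl(q,0,35,yaws[-1]);P=w(q,[-45,-30,42])[0]-R.apply([0,0,14]);j,e1,e2=track(j,P,R,60);print("final",np.round(j,2),round(e1),round(e2))
E
```

```text
[-90, -90, -90, -90, -90, -90]
(0, 0) [-0.81  0.71  1.17  1.93 -0.77  1.04 -1.08] 0 0
(-90, 25) [-1.02  0.95  1.32  1.82 -0.54  1.09 -1.37] 0 0
(-60, 30) [-1.17  0.89  1.32  2.03 -0.54  0.72 -1.45] 0 0
(-30, 35) [-1.21  0.73  1.2   2.29 -0.84  0.23 -1.25] 1 0
(0, 35) [ 1.86  2.12 -1.25  2.47 -1.1   0.23  2.22] 191 100
(0, 35) [ 3.06  2.12 -1.25  2.47 -1.1   0.23  2.94] 650 102
final [ 3.06  2.12 -1.25  2.47 -1.1   0.23  2.94] 715 102
[-60, 0, 30, 60, 90, 90]
(0, 0) [-0.75  0.64  1.05  1.94 -0.68  0.97 -0.64] 0 0
(-90, 25) [-0.88  0.73  0.94  1.83 -0.18  0.97 -0.16] 0 0
(-60, 30) [-1.    0.64  0.93  2.04  0.03  0.62  0.08] 0 0
(-30, 35) [-1.04  0.54  0.93  2.3   0.51  0.23  0.07] 20 4
(0, 35) [-0.31  0.53  0.13  2.34  2.57  0.33 -1.41] 0 0
(0, 35) [-0.31  0.53  0.13  2.34  2.57  0.33 -1.41] 0 0
final [-0.17  0.81  0.03  2.18  2.7   0.46 -1.49] 0 0
[-90, -60, 0, 60, 90, 90]
(0, 0) [-0.81  0.71  1.17  1.93 -0.77  1.04 -1.08] 0 0
(-90, 25) [-0.99  0.87  1.2   1.82 -0.42  1.04 -0.96] 0 0
(-60, 30) [-1.05  0.69  1.03  2.04 -0.1   0.62 -0.32] 0 0
(-30, 35) [-1.02  0.53  0.9   2.3   0.59  0.23 -0.  ] 17 3
(0, 35) [-0.32  0.53  0.14  2.34  2.57  0.33 -1.41] 0 0
(0, 35) [-0.32  0.53  0.14  2.34  2.57  0.33 -1.41] 0 0
final [-0.17  0.81  0.03  2.18  2.71  0.46 -1.5 ] 0 0
[-120, -180, -225, -250, -270, -270]
(0, 0) [-0.84  0.78  1.27  1.93 -0.84  1.11 -1.53] 0 0
(-90, 25) [-1.02  0.95  1.32  1.82 -0.54  1.09 -2.94] 0 0
(-60, 30) [-1.26  1.13  1.32  2.1  -0.95  0.98 -2.94] 169 42
(-30, 35) [-1.29  0.94  1.32  2.31 -1.1   0.58 -2.94] 104 54
(0, 35) [ 0.91  0.8  -1.25  2.47 -1.1   0.23 -1.99] 260 112
(0, 35) [ 2.18  1.64 -1.25  2.47 -0.21  0.23  2.41] 316 78
final [-0.13  0.65 -0.04  2.32 -0.41  0.23  1.67] 222 40
```

```bash
cat >>kin.py <<'E'
def goto(q,tip,az,lean,yaw,ahead=14):
    s=robot.read_state();R0=Ro.from_rotvec(s["tool_rot"]);R=Rl(q,az,lean,yaw);t=w(q,tip)[0]-R.apply([0,0,ahead])
    print(tip,az,lean,yaw,"shift cm",np.round(R0.inv().apply(t-s["ee_pos"])/10,2).tolist(),"turn",np.round((R0.inv()*R).as_rotvec(),3).tolist())
E
python3 - <<'E'
from kin import *
q=np.load("q.npy");j=np.array(robot.read_state()["joints"])
for tip,az,l,y in (([-150,-60,220],0,0,-45),([-150,-60,220],-90,30,0),([-150,-60,220],-60,35,45),([-150,-60,220],-30,38,70),([-150,-45,200],0,38,90),([-120,-30,150],0,35,90)):
    R=Rl(q,az,l,y);P=w(q,tip)[0]-R.apply([0,0,14]);j,e1,e2=track(j,P,R,40);print(np.round(j,2),round(e1),round(e2));goto(q,tip,az,l,y)
E
```

```text
[-0.72  0.61  0.99  1.94 -0.64  0.94 -0.43] 0 0
[-150, -60, 220] 0 0 -45 shift cm [0.23, 2.93, 5.6] turn [-0.538, -0.236, -0.763]
[-0.92  0.78  0.98  1.8  -0.15  1.01 -0.19] 0 0
[-150, -60, 220] -90 30 0 shift cm [-0.47, 3.03, 5.75] turn [-0.843, -0.049, -1.637]
[-1.03  0.67  0.92  2.05  0.16  0.62  0.18] 0 0
[-150, -60, 220] -60 35 45 shift cm [-0.47, 3.4, 5.59] turn [-0.726, -0.059, -2.425]
[-1.1   0.58  0.99  2.32  0.64  0.23  0.09] 33 6
[-150, -60, 220] -30 38 70 shift cm [-0.2, 3.72, 5.44] turn [-0.43, 0.086, -2.851]
[-0.45  0.39  0.29  2.43  2.61  0.31 -1.45] 0 0
[-150, -45, 200] 0 38 90 shift cm [-1.29, 4.89, 7.05] turn [0.017, 0.143, -3.134]
[-0.37  0.53  0.21  2.34  2.66  0.31 -1.51] 0 0
[-120, -30, 150] 0 35 90 shift cm [-2.86, 5.0, 12.85] turn [0.017, 0.06, -3.137]
```

```bash

python3 -m creep '[[[0.2,2.9,5.6],[-0.538,-0.236,-0.763],3],[[0.2,2.9,5.6],[-0.538,-0.236,-0.763],3],[[0.2,2.9,5.6],[-0.538,-0.236,-0.763],3],[[0.2,2.9,5.6],[-0.538,-0.236,-0.763],3],[[0.2,2.9,5.6],[-0.538,-0.236,-0.763],3],[[0.2,2.9,5.6],[-0.538,-0.236,-0.763],3],[[0.2,2.9,5.6],[-0.538,-0.236,-0.763],3],[[0.2,2.9,5.6],[-0.538,-0.236,-0.763],3],[[-0.5,3,5.7],[-0.843,-0.049,-1.637],3],[[-0.5,3,5.7],[-0.843,-0.049,-1.637],3],[[-0.5,3,5.7],[-0.843,-0.049,-1.637],3],[[-0.5,3,5.7],[-0.843,-0.049,-1.637],3],[[-0.5,3,5.7],[-0.843,-0.049,-1.637],3],[[-0.5,3,5.7],[-0.843,-0.049,-1.637],3],[[-0.5,3,5.7],[-0.843,-0.049,-1.637],3],[[-0.5,3,5.7],[-0.843,-0.049,-1.637],3],[[-0.5,3,5.7],[-0.843,-0.049,-1.637],3]]'
python3 - <<'E'
from kin import *
q=np.load("q.npy");where(q)
for tip,az,l,y in (([-150,-60,220],-90,30,0),([-150,-60,220],-60,35,45),([-150,-60,220],-30,38,70),([-150,-45,200],0,38,90),([-120,-30,150],0,35,90)): goto(q,tip,az,l,y)
E
```

```text
clock: 5.02
ee_pos: [510.4, 31.8, 230.9]
tool_rot: [2.603, -0.283, -0.081]
wrist_force: [0.5, 0.7, -0.9]
gripper_width: 0.349
t 5.02 tip [-150.8  -59.9  218.8] F press [ 0.3  0.8 -0.9] Tq [ 0.57 -0.14  0.02] w 0.35 J [-0.91  0.78  0.9   1.79 -0.11  1.   -0.27]
[-150, -60, 220] -90 30 0 shift cm [0.08, 0.08, -0.09] turn [0.002, 0.001, 0.006]
[-150, -60, 220] -60 35 45 shift cm [-0.32, 0.04, -0.04] turn [-0.122, 0.272, -0.696]
[-150, -60, 220] -30 38 70 shift cm [-0.67, 0.25, 0.14] turn [-0.18, 0.582, -1.032]
[-150, -45, 200] 0 38 90 shift cm [-0.77, -1.68, 1.33] turn [-0.111, 0.88, -1.297]
[-120, -30, 150] 0 35 90 shift cm [2.31, -5.45, 4.86] turn [-0.07, 0.845, -1.319]
```

```bash

python3 -m creep '[[[-0.3,0,0],[-0.122,0.272,-0.696],3],[[-0.3,0,0],[-0.122,0.272,-0.696],3],[[-0.3,0,0],[-0.122,0.272,-0.696],3],[[-0.3,0,0],[-0.122,0.272,-0.696],3],[[-0.3,0,0],[-0.122,0.272,-0.696],3],[[-0.3,0,0],[-0.122,0.272,-0.696],3],[[-0.3,0,0],[-0.122,0.272,-0.696],3],[[-0.7,0.2,0.1],[-0.18,0.582,-1.032],3],[[-0.7,0.2,0.1],[-0.18,0.582,-1.032],3],[[-0.7,0.2,0.1],[-0.18,0.582,-1.032],3],[[-0.7,0.2,0.1],[-0.18,0.582,-1.032],3],[[-0.7,0.2,0.1],[-0.18,0.582,-1.032],3],[[-0.8,-1.7,1.3],[-0.11,0.88,-1.297],3],[[-0.8,-1.7,1.3],[-0.11,0.88,-1.297],3],[[-0.8,-1.7,1.3],[-0.11,0.88,-1.297],3],[[-0.8,-1.7,1.3],[-0.11,0.88,-1.297],3],[[-0.8,-1.7,1.3],[-0.11,0.88,-1.297],3],[[-0.8,-1.7,1.3],[-0.11,0.88,-1.297],3],[[-0.8,-1.7,1.3],[-0.11,0.88,-1.297],3],[[-0.8,-1.7,1.3],[-0.11,0.88,-1.297],3]]'
python3 - <<'E'
from kin import *
q=np.load("q.npy");where(q)
goto(q,[-120,-30,150],0,35,90)
E
```

```text
clock: 6.68
ee_pos: [504.7, 33.0, 208.1]
tool_rot: [2.064, 1.494, 0.449]
wrist_force: [0.4, -0.8, -1.2]
gripper_width: 0.349
t 6.68 tip [-148.3  -54.3  197. ] F press [ 0.5 -0.7 -1.2] Tq [ 0.24  0.62 -0.02] w 0.35 J [-0.61  0.45  0.25  2.45  2.13  0.41 -1.23]
[-120, -30, 150] 0 35 90 shift cm [2.81, -0.69, 5.18] turn [0.038, 0.105, -0.062]
```

```bash

python3 -m creep '[[[2.8,-0.7,5.2],[0.038,0.105,-0.062],3],[[2.8,-0.7,5.2],[0.038,0.105,-0.062],3],[[2.8,-0.7,5.2],[0.038,0.105,-0.062],3],[[2.8,-0.7,5.2],[0.038,0.105,-0.062],3],[[2.8,-0.7,5.2],[0.038,0.105,-0.062],3]]'
python3 - <<'E'
from kin import *
q=np.load("q.npy");where(q)
c=calibration("wrist");im=camera("wrist");cv2.imwrite("pics/w1.png",im[:,:,::-1]);import pickle;pickle.dump(c,open("w1.pkl","wb"))
goto(q,[-85,-30,100],0,35,90)
E
```

```text
clock: 7.1
ee_pos: [536.9, 47.6, 160.5]
tool_rot: [2.048, 1.631, 0.509]
wrist_force: [-0.2, -0.0, 0.6]
gripper_width: 0.349
t 7.1 tip [-120.4  -31.6  149. ] F press [-0.2 -0.1  0.6] Tq [ 0.12  0.63 -0.02] w 0.35 J [-0.36  0.55  0.05  2.41  2.44  0.45 -1.4 ]
[-85, -30, 100] 0 35 90 shift cm [0.08, 0.11, 6.1] turn [-0.002, 0.003, -0.001]
```

View pics/w1.png

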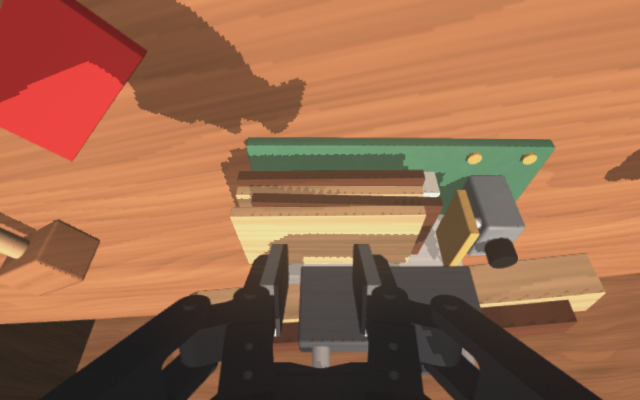

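The wrist view shows the stack edges at rows 178–215, from dark blank1 at the top to light blank4. The −y ends are at columns 232–250, the +y ends at columns 420–440, and the brass stop face at columns 445–475. The fingertips are at (280,245) and (362,245). I'll project tip geometry and edge positions before touching anything.

```bash
python3 - <<'E'
from kin import *;import pickle
q=np.load("q.npy");c=pickle.load(open("w1.pkl","rb"));s=robot.read_state()
R=Ro.from_rotvec(s["tool_rot"]);P=np.array(s["ee_pos"])
for zt in(14,7,1):
    print(zt,np.round(proj("wrist",[P+R.apply([x,y,zt]) for x in(-29,-15,15,29) for y in(-11,11)],c)).tolist())
print("home edges (-40) k=1..4, top edge, y=-75,75")
for k in range(4): print(np.round(proj("wrist",w(q,[[-40,-75,47+10*k],[-40,75,47+10*k]]),c)).tolist(), np.round(proj("wrist",w(q,[[-60,-75,47+10*k],[-60,75,47+10*k]]),c)).tolist())
print("base",np.round(proj("wrist",w(q,[[-60,-100,12],[-60,170,12]]),c)).tolist(),"stop y=100/70 tops",np.round(proj("wrist",w(q,[[-35,y,84] for y in (70,85,100)]),c)).tolist(),"beam",np.round(proj("wrist",w(q,[[-35,-50,110],[-35,75,110]]),c)).tolist())
im=cv2.imread("pics/w1.png")[150:270,220:480]
cv2.imwrite("pics/w1c.png",cv2.resize(im,None,fx=3,fy=3,interpolation=cv2.INTER_CUBIC))
E
```

```text
14 [[258.0, 238.0], [260.0, 280.0], [288.0, 238.0], [290.0, 280.0], [354.0, 238.0], [352.0, 280.0], [384.0, 238.0], [381.0, 280.0]]
7 [[255.0, 245.0], [258.0, 288.0], [287.0, 245.0], [288.0, 289.0], [355.0, 245.0], [354.0, 288.0], [387.0, 245.0], [384.0, 288.0]]
1 [[252.0, 251.0], [255.0, 296.0], [285.0, 251.0], [287.0, 296.0], [356.0, 251.0], [355.0, 296.0], [390.0, 251.0], [386.0, 296.0]]
home edges (-40) k=1..4, top edge, y=-75,75
[[268.0, 193.0], [447.0, 193.0]] [[265.0, 178.0], [454.0, 178.0]]
[[267.0, 203.0], [449.0, 203.0]] [[264.0, 188.0], [457.0, 188.0]]
[[266.0, 213.0], [452.0, 213.0]] [[263.0, 198.0], [460.0, 198.0]]
[[265.0, 224.0], [455.0, 223.0]] [[261.0, 209.0], [463.0, 209.0]]
base [[240.0, 147.0], [551.0, 147.0]] stop y=100/70 tops [[449.0, 234.0], [468.0, 234.0], [486.0, 234.0]] beam [[295.0, 265.0], [463.0, 264.0]]
```

View pics/w1c.png

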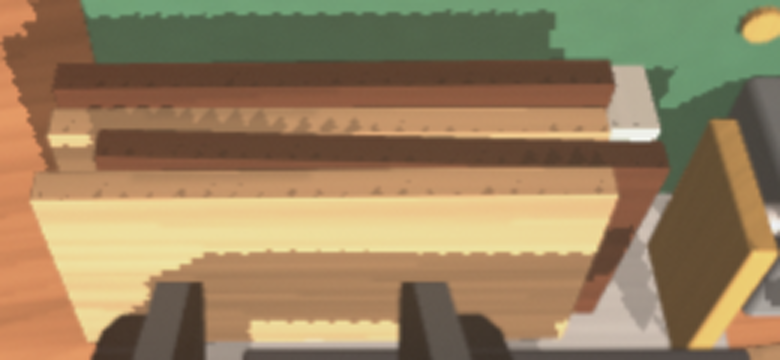

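```bash
cat >>kin.py <<'E'
def C(q,y=11,zt=7):
    s=robot.read_state();R=Ro.from_rotvec(s["tool_rot"]);f=np.array(s["wrist_force"])
    print("t",round(s["clock"],2),"C",np.round(p(q,np.array(s["ee_pos"])+R.apply([0,y,zt])),2),"F",np.round(p(q,f+[q[0],q[1],0]),1),"w",round(s["gripper_width"],3),"J",np.round(s["joints"],2))
def gc(q,c,az=0,lean=35,yaw=90,y=11,zt=7):
    s=robot.read_state();R0=Ro.from_rotvec(s["tool_rot"]);R=Rl(q,az,lean,yaw);t=w(q,c)[0]-R.apply([0,y,zt])
    print(c,np.round(R0.inv().apply(t-s["ee_pos"])/10,2).tolist(),np.round((R0.inv()*R).as_rotvec(),3).tolist())
E
python3 - <<'E'
from kin import *
q=np.load("q.npy");C(q);gc(q,[-85,-30,42]);gc(q,[-65,-30,42]);gc(q,[-48,-30,42])
E
```

```text
t 7.15 C [-115.82  -30.61  161.43] F [ 0.2 -0.5  0.6] w 0.349 J [-0.37  0.55  0.05  2.41  2.44  0.45 -1.4 ]
[-85, -30, 42] [0.09, -4.3, 11.56] [-0.002, 0.003, -0.001]
[-65, -30, 42] [0.1, -2.66, 12.71] [-0.002, 0.003, -0.001]
[-48, -30, 42] [0.1, -1.26, 13.68] [-0.002, 0.003, -0.001]
```

```bash

python3 -m creep '[[[0.1,-4.3,11.5],[0,0,0],3],[[0.1,-4.3,11.5],[0,0,0],3],[[0.1,-4.3,11.5],[0,0,0],3],[[0.1,-4.3,11.5],[0,0,0],3],[[0.1,-4.3,11.5],[0,0,0],3],[[0.1,-3.5,12.1],[0,0,0],3],[[0.1,-2.66,12.7],[0,0,0],3],[[0.1,-2.4,12.9],[0,0,0],3],[[0.1,-2.1,13.1],[0,0,0],3],[[0.1,-1.8,13.3],[0,0,0],3],[[0.1,-1.5,13.5],[0,0,0],3],[[0.1,-1.26,13.68],[0,0,0],3],[[0.1,-1.26,13.68],[0,0,0],3]]'
python3 - <<'E'
from kin import *
q=np.load("q.npy");C(q);gc(q,[-44,-30,42]);gc(q,[-41,-30,42])
im=camera("wrist");cv2.imwrite("pics/w2.png",im[:,:,::-1])
E
```

```text
clock: 8.23
ee_pos: [603.0, 35.5, 41.1]
tool_rot: [2.045, 1.638, 0.511]
wrist_force: [-1.3, 2.0, 1.4]
gripper_width: 0.352
t 8.23 C [-48.25 -28.79  41.6 ] F [-1.7  1.6  1.4] w 0.352 J [-0.21  0.86 -0.06  2.28  2.62  0.63 -1.51]
[-44, -30, 42] [-0.12, 0.37, 0.21] [-0.004, 0.001, 0.002]
[-41, -30, 42] [-0.12, 0.62, 0.39] [-0.004, 0.001, 0.002]
```

View pics/w2.png

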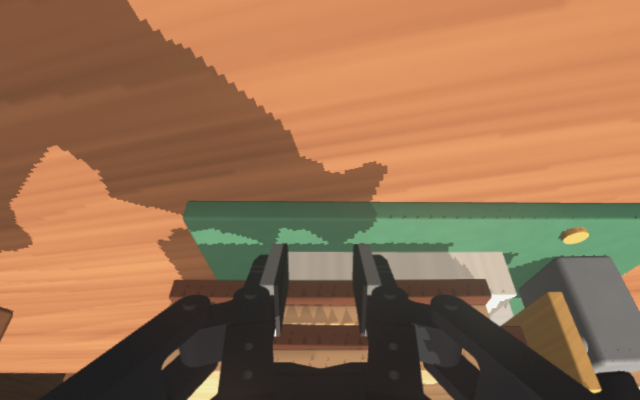

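The view shows both fingertips against the dark blank1 edge at row ~288, which now moves with the tool. Continuing gently toward the fence.

```bash

python3 -m creep '[[[0,0.2,0.1],[0,0,0],3],[[0,0.4,0.2],[0,0,0],3],[[0,0.5,0.3],[0,0,0],3],[[0,0.6,0.38],[0,0,0],3]]'
python3 - <<'E'
from kin import *
q=np.load("q.npy");C(q);gc(q,[-38,-30,42])
E
```

```text
clock: 8.62
ee_pos: [607.7, 34.1, 39.8]
tool_rot: [2.047, 1.641, 0.507]
wrist_force: [-8.8, 3.0, 6.2]
gripper_width: 0.348
t 8.62 C [-43.36 -29.1   40.31] F [-9.2  1.   6.2] w 0.348 J [-0.21  0.86 -0.05  2.27  2.62  0.61 -1.5 ]
[-38, -30, 42] [-0.09, 0.53, 0.17] [-0.008, 0.001, 0.003]
```

```bash

python3 -m creep '[[[0,-0.8,-0.55],[0,0,0],3],[[0,-1.56,-1.08],[0,0,0],3],[[0,-0.99,-1.9],[0,0,0],3],[[0,-0.99,-1.9],[0,0,0],3],[[0,-0.74,-1.73],[0,0,0],3],[[0,-0.5,-1.56],[0,0,0],3],[[0,-0.25,-1.39],[0,0,0],3],[[0,0,-1.22],[0,0,0],3],[[0,0.24,-1.05],[0,0,0],3],[[0,0.41,-0.93],[0,0,0],3],[[0,0.49,-0.88],[0,0,0],3],[[0,0.57,-0.82],[0,0,0],3],[[0,0.57,-0.82],[0,0,0],3]]'
python3 - <<'E'
from kin import *
q=np.load("q.npy");C(q)
E
```

```text
clock: 9.7
ee_pos: [607.6, 34.0, 50.2]
tool_rot: [2.047, 1.641, 0.507]
wrist_force: [-5.6, 1.1, 4.7]
gripper_width: 0.35
t 9.7 C [-43.43 -29.21  50.65] F [-5.7 -0.2  4.7] w 0.35 J [-0.21  0.84 -0.04  2.27  2.61  0.59 -1.49]
```

```bash

python3 -m creep '[[[0,-0.8,-0.55],[0,0,0],3],[[0,-1.56,-1.08],[0,0,0],3],[[0,-0.99,-1.9],[0,0,0],3],[[0,-0.99,-1.9],[0,0,0],3],[[0,-0.74,-1.73],[0,0,0],3],[[0,-0.5,-1.56],[0,0,0],3],[[0,-0.25,-1.39],[0,0,0],3],[[0,0,-1.22],[0,0,0],3],[[0,0.24,-1.05],[0,0,0],3],[[0,0.41,-0.93],[0,0,0],3],[[0,0.49,-0.88],[0,0,0],3],[[0,0.57,-0.82],[0,0,0],3],[[0,0.57,-0.82],[0,0,0],3]]'
python3 - <<'E'
from kin import *
q=np.load("q.npy");C(q)
E
python3 -m creep '[[[0,-0.8,-0.55],[0,0,0],3],[[0,-1.56,-1.08],[0,0,0],3],[[0,-0.99,-1.9],[0,0,0],3],[[0,-0.99,-1.9],[0,0,0],3],[[0,-0.74,-1.73],[0,0,0],3],[[0,-0.5,-1.56],[0,0,0],3],[[0,-0.25,-1.39],[0,0,0],3],[[0,0,-1.22],[0,0,0],3],[[0,0.24,-1.05],[0,0,0],3],[[0,0.41,-0.93],[0,0,0],3],[[0,0.49,-0.88],[0,0,0],3],[[0,0.57,-0.82],[0,0,0],3],[[0,0.57,-0.82],[0,0,0],3]]'
python3 - <<'E'
from kin import *
q=np.load("q.npy");C(q)
E
```

```text
clock: 10.78
ee_pos: [607.8, 33.8, 60.1]
tool_rot: [2.047, 1.64, 0.507]
wrist_force: [-4.6, 0.6, 2.9]
gripper_width: 0.351
t 10.78 C [-43.23 -29.38  60.56] F [-4.7 -0.4  2.9] w 0.351 J [-0.22  0.82 -0.03  2.27  2.6   0.57 -1.48]
clock: 11.87
ee_pos: [607.8, 34.1, 70.0]
tool_rot: [2.047, 1.64, 0.507]
wrist_force: [-6.5, 1.0, 3.1]
gripper_width: 0.356
t 11.87 C [-43.27 -29.12  70.5 ] F [-6.6 -0.4  3.1] w 0.356 J [-0.23  0.79 -0.03  2.27  2.59  0.55 -1.47]
```

```bash
python3 - <<'E'
from kin import *
q=np.load("q.npy");j0=np.array(robot.read_state()["joints"])
# small calibration of model bias ignored
for name,W in {"ccw0":[([-110,-60,170],0,35,90),([-100,-140,190],-30,25,60),([-60,-170,190],-90,20,0),([-30,-180,180],90,0,0),([-6,-170,120],90,35,0),([-6,-80,42],90,35,0)],
 "direct0":[([-110,-60,170],0,35,90),([-100,-140,190],30,35,60),([-60,-170,190],60,35,30),([-6,-170,120],90,35,0),([-6,-80,42],90,35,0)],
 "direct180":[([-110,-60,170],0,35,90),([-100,-140,190],30,35,120),([-60,-170,190],60,35,150),([-6,-170,120],90,35,180),([-6,-80,42],90,35,180)]}.items():
    j=j0.copy();print(name)
    for tip,az,l,y in W:
        R=Rl(q,az,l,y);P=w(q,tip)[0]-R.apply([0,0,10]);j,e1,e2=track(j,P,R,50);print(tip,az,np.round(j,2),round(e1),round(e2))
gc(q,[-110,-60,170])
E
```

```text
ccw0
[-110, -60, 170] 0 [-0.19  0.48  0.09  2.33  2.58  0.29 -1.33] 0 0
[-100, -140, 190] -30 [-0.21  0.46  0.24  2.19  0.81  0.26  0.05] 0 0
[-60, -170, 190] -90 [-0.17  0.63  0.25  1.75  0.26  0.86 -0.36] 0 0
[-30, -180, 180] 90 [ 0.18  0.63  0.02  1.7  -0.02  0.81 -0.01] 0 0
[-6, -170, 120] 90 [ 0.68  0.88 -0.38  1.62 -0.42  0.85  0.5 ] 0 0
[-6, -80, 42] 90 [ 0.56  0.99 -0.41  1.68 -0.47  0.63  0.5 ] 0 0
direct0
[-110, -60, 170] 0 [-0.19  0.48  0.09  2.33  2.58  0.29 -1.33] 0 0
[-100, -140, 190] 30 [ 0.86  0.55 -0.72  2.28  2.93  0.23 -1.79] 43 8
[-60, -170, 190] 60 [ 0.96  0.43 -0.51  2.11  1.08  0.23 -0.42] 220 40
[-6, -170, 120] 90 [ 1.    1.11 -1.01  1.62  0.34  0.83 -0.12] 0 0
[-6, -80, 42] 90 [ 0.84  1.19 -0.92  1.68  0.4   0.61 -0.21] 0 0
direct180
[-110, -60, 170] 0 [-0.19  0.48  0.09  2.33  2.58  0.29 -1.33] 0 0
[-100, -140, 190] 30 [ 0.67  0.49 -0.51  2.29  3.81  0.23 -1.68] 29 5
[-60, -170, 190] 60 [ 1.85  2.06 -1.25  1.85  4.24  0.23 -2.58] 362 151
[-6, -170, 120] 90 [ 1.12  1.35 -1.24  1.58  0.66  1.11 -2.94] 76 30
[-6, -80, 42] 90 [ 0.7   1.06 -0.64  1.68 -0.11  0.57 -2.94] 0 0
[-110, -60, 170] [-3.1, 0.13, -11.97] [-0.008, 0.001, 0.003]
```

```bash

python3 -m creep '[[[0,-0.8,-0.55],[0,0,0],3],[[-1,-1.6,-4],[0,0,0],3],[[-3.1,0,-12],[0,0,0],3],[[-3.1,0,-12],[0,0,0],3],[[-3.1,0,-12],[0,0,0],3],[[-3.1,0,-12],[0,0,0],3]]'
python3 - <<'E'
from kin import *
q=np.load("q.npy");C(q)
for a in [([-100,-140,190],-30,25,60),([-60,-170,190],-90,20,0),([-30,-180,180],90,0,0),([-6,-170,120],90,35,0)]: goto(q,*a,ahead=10)
E
```

```text
clock: 12.37
ee_pos: [536.5, 18.5, 172.1]
tool_rot: [2.043, 1.634, 0.515]
wrist_force: [1.2, 0.5, -0.9]
gripper_width: 0.351
t 12.37 C [-109.41  -59.97  172.67] F [ 1.   0.7 -0.9] w 0.351 J [-0.28  0.52  0.04  2.43  2.52  0.43 -1.4 ]
[-100, -140, 190] -30 25 60 shift cm [-7.79, 3.08, -1.13] turn [0.172, -0.262, 0.454]
[-60, -170, 190] -90 20 0 shift cm [-10.66, 6.67, 1.35] turn [0.207, -0.727, 1.397]
[-30, -180, 180] 90 0 0 shift cm [-12.01, 8.59, 3.85] turn [0.479, -0.479, 1.518]
[-6, -170, 120] 90 35 0 shift cm [-11.58, 7.01, 10.28] turn [0.949, -0.0, 1.654]
```

```bash

python3 -m creep '[[[-7.8,3.1,-1.1],[0.172,-0.262,0.454],3],[[-7.8,3.1,-1.1],[0.172,-0.262,0.454],3],[[-7.8,3.1,-1.1],[0.172,-0.262,0.454],3],[[-7.8,3.1,-1.1],[0.172,-0.262,0.454],3],[[-7.8,3.1,-1.1],[0.172,-0.262,0.454],3],[[-7.8,3.1,-1.1],[0.172,-0.262,0.454],3],[[-10.7,6.7,1.3],[0.207,-0.727,1.397],3],[[-10.7,6.7,1.3],[0.207,-0.727,1.397],3],[[-10.7,6.7,1.3],[0.207,-0.727,1.397],3],[[-10.7,6.7,1.3],[0.207,-0.727,1.397],3],[[-10.7,6.7,1.3],[0.207,-0.727,1.397],3],[[-10.7,6.7,1.3],[0.207,-0.727,1.397],3],[[-10.7,6.7,1.3],[0.207,-0.727,1.397],3],[[-10.7,6.7,1.3],[0.207,-0.727,1.397],3],[[-10.7,6.7,1.3],[0.207,-0.727,1.397],3],[[-12,8.6,3.8],[0.479,-0.479,1.518],3],[[-12,8.6,3.8],[0.479,-0.479,1.518],3],[[-12,8.6,3.8],[0.479,-0.479,1.518],3],[[-12,8.6,3.8],[0.479,-0.479,1.518],3],[[-12,8.6,3.8],[0.479,-0.479,1.518],3]]'
python3 - <<'E'
from kin import *
q=np.load("q.npy");C(q);goto(q,[-30,-180,180],90,0,0,ahead=10)
gc(q,[-6,-170,130],90,35,0)
E
```

```text
clock: 14.03
ee_pos: [598.6, -123.6, 185.2]
tool_rot: [3.119, -0.361, -0.015]
wrist_force: [-0.1, 0.1, -0.1]
gripper_width: 0.352
t 14.03 C [ -30.74 -196.03  178.27] F [-0.1  0.1 -0.1] w 0.352 J [ 0.25  0.65 -0.15  1.68  0.13  0.83 -0.19]
[-30, -180, 180] 90 0 0 shift cm [0.05, -0.5, -0.48] turn [0.002, 0.009, -0.009]
[-6, -170, 130] [2.48, -2.03, 4.29] [0.613, 0.006, -0.011]
```

```bash
python3 - <<'E'
from kin import *
q=np.load("q.npy");gc(q,[-6,-150,130],90,35,0,y=-11)
E
python3 -m creep '[[[2.5,-2,4.3],[0.613,0,0],3],[[2.5,-2,4.3],[0.613,0,0],3],[[2.5,-2,4.3],[0.613,0,0],3],[[2.5,-2,4.3],[0.613,0,0],3],[[2.5,-2,4.3],[0.613,0,0],3],[[2.5,-2,4.3],[0.613,0,0],3],[[2.5,-2,4.3],[0.613,0,0],3]]'
python3 - <<'E'
from kin import *
q=np.load("q.npy");C(q,y=-11);im=camera("wrist");cv2.imwrite("pics/w3.png",im[:,:,::-1])
for c in ([-6,-130,42],[-6,-105,42],[-6,-80,42]): gc(q,c,90,35,0,y=-11)
c=calibration("wrist")
for k in range(4): print(np.round(proj("wrist",w(q,[[x-3,y,47+10*k] for y in(-65,-100) for x in(-40,40)]),c)).tolist())
E
```

```text
[-6, -150, 130] [2.49, -2.23, 5.55] [0.613, 0.006, -0.011]
clock: 14.62
ee_pos: [627.0, -105.6, 141.4]
tool_rot: [-2.516, 0.287, -0.076]
wrist_force: [0.5, 0.3, 0.0]
gripper_width: 0.351
t 14.62 C [  -6.81 -148.15  141.93] F [0.4 0.4 0. ] w 0.351 J [ 0.75  0.9  -0.57  1.61 -0.23  0.82  0.28]
[-6, -130, 42] [0.13, 4.58, 9.22] [0.0, 0.007, -0.003]
[-6, -105, 42] [0.14, 2.53, 10.65] [0.0, 0.007, -0.003]
[-6, -80, 42] [0.14, 0.49, 12.08] [0.0, 0.007, -0.003]
[[275.0, 164.0], [377.0, 164.0], [273.0, 207.0], [379.0, 207.0]]
[[273.0, 159.0], [379.0, 159.0], [271.0, 204.0], [382.0, 203.0]]
[[271.0, 153.0], [381.0, 153.0], [269.0, 200.0], [384.0, 199.0]]
[[269.0, 147.0], [384.0, 147.0], [267.0, 195.0], [387.0, 195.0]]
```

View pics/w3.png

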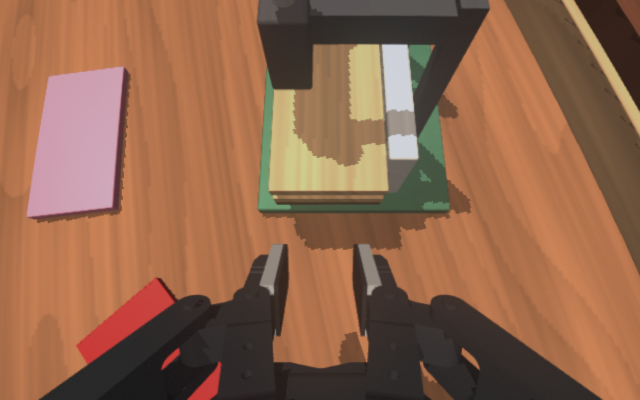

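```bash

python3 -m creep '[[[0.3,4.5,9.15],[0,0.007,-0.003],3],[[0.3,4.5,9.15],[0,0.007,-0.003],3],[[0.3,4.5,9.15],[0,0.007,-0.003],3],[[0.3,4.5,9.15],[0,0.007,-0.003],3],[[0.3,2.47,10.57],[0,0.007,-0.003],3],[[0.3,2.05,10.86],[0,0.007,-0.003],3],[[0.3,1.65,11.14],[0,0.007,-0.003],3],[[0.3,1.25,11.43],[0,0.007,-0.003],3],[[0.3,0.84,11.7],[0,0.007,-0.003],3],[[0.3,0.43,12.0],[0,0.007,-0.003],3],[[0.3,0.43,12.0],[0,0.007,-0.003],3]]'
python3 - <<'E'
from kin import *
q=np.load("q.npy");C(q,y=-11)
gc(q,[-4,-74,43],90,35,0,y=-11)
E
```

```text
clock: 15.58
ee_pos: [645.7, -40.7, 44.3]
tool_rot: [-2.517, 0.281, -0.094]
wrist_force: [0.4, 0.1, 0.1]
gripper_width: 0.355
t 15.58 C [ -2.81 -80.74  44.87] F [0.4 0.2 0.1] w 0.355 J [ 0.65  1.04 -0.57  1.66 -0.23  0.59  0.29]
[-4, -74, 43] [-0.12, -0.44, 0.54] [-0.0, -0.004, 0.001]
```

```bash

python3 -m creep '[[[-0.1,-0.15,0.4],[0,0,0],3],[[-0.1,-0.35,0.55],[0,0,0],3],[[-0.1,-0.6,0.7],[0,0,0],3]]'
python3 - <<'E'
from kin import *
q=np.load("q.npy");C(q,y=-11);im=camera("wrist");cv2.imwrite("pics/w4.png",im[:,:,::-1])
E
```

```text
clock: 15.83
ee_pos: [646.3, -33.1, 40.9]
tool_rot: [-2.518, 0.283, -0.093]
wrist_force: [-0.2, -1.6, -0.8]
gripper_width: 0.35
t 15.83 C [ -3.86 -73.15  41.45] F [ 0.1 -1.6 -0.8] w 0.35 J [ 0.63  1.04 -0.57  1.67 -0.23  0.58  0.28]
```

View pics/w4.png

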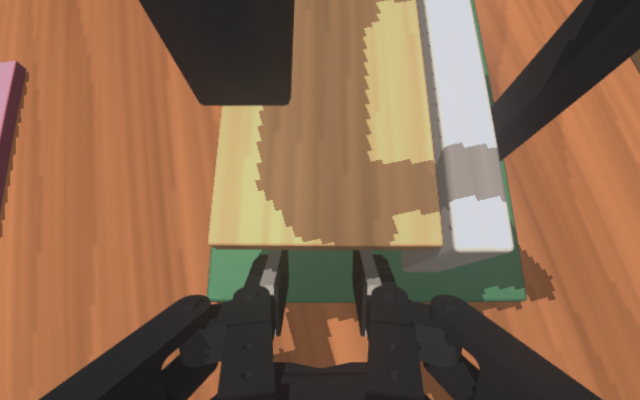

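Blank1 is moving (1.6 N), and blank4's end is at row 245 just above the fingertips. Continuing slowly to find the stop.

```bash

python3 -m creep '[[[0,-0.25,0.1],[0,0,0],3],[[0,-0.42,0.2],[0,0,0],3],[[0,-0.42,0.2],[0,0,0],3]]'
python3 - <<'E'
from kin import *
q=np.load("q.npy");C(q,y=-11)
E
python3 -m creep '[[[0,-0.16,0.12],[0,0,0],3],[[0,-0.16,0.12],[0,0,0],3]]'
python3 - <<'E'
from kin import *
q=np.load("q.npy");C(q,y=-11)
E
python3 -m creep '[[[0,-0.16,0.12],[0,0,0],3],[[0,-0.16,0.12],[0,0,0],3]]'
python3 - <<'E'
from kin import *
q=np.load("q.npy");C(q,y=-11)
E
```

```text
clock: 16.13
ee_pos: [647.1, -27.0, 42.1]
tool_rot: [-2.517, 0.28, -0.092]
wrist_force: [-0.7, -0.6, -0.0]
gripper_width: 0.35
t 16.13 C [ -4.46 -67.04  42.64] F [-0.6 -0.7 -0. ] w 0.35 J [ 0.63  1.04 -0.57  1.67 -0.23  0.57  0.28]
clock: 16.3
ee_pos: [647.5, -26.6, 41.9]
tool_rot: [-2.518, 0.281, -0.092]
wrist_force: [-1.8, -2.6, 1.0]
gripper_width: 0.352
t 16.3 C [ -4.15 -66.56  42.51] F [-1.2 -2.9  1. ] w 0.352 J [ 0.62  1.04 -0.57  1.67 -0.24  0.57  0.28]
clock: 16.47
ee_pos: [647.9, -26.2, 41.8]
tool_rot: [-2.52, 0.283, -0.093]
wrist_force: [-3.5, -6.7, 3.5]
gripper_width: 0.356
t 16.47 C [ -3.91 -66.12  42.33] F [-1.9 -7.3  3.5] w 0.356 J [ 0.62  1.04 -0.57  1.67 -0.24  0.57  0.28]
```

```bash

for i in 1; do python3 -m creep '[[[0,-0.08,0.06],[0,0,0],3],[[0,-0.16,0.12],[0,0,0],3],[[0,-0.16,0.12],[0,0,0],3]]'
python3 - <<'E'
from kin import *
q=np.load("q.npy");C(q,y=-11)
E
done
python3 -m creep '[[[0,-0.08,0.06],[0,0,0],3],[[0,-0.16,0.12],[0,0,0],3],[[0,-0.16,0.12],[0,0,0],3]]'
python3 - <<'E'
from kin import *
q=np.load("q.npy");C(q,y=-11)
E
```

```text
clock: 16.72
ee_pos: [648.2, -25.7, 41.7]
tool_rot: [-2.521, 0.284, -0.093]
wrist_force: [-5.0, -9.9, 6.3]
gripper_width: 0.353
t 16.72 C [ -3.65 -65.56  42.18] F [ -2.7 -10.8   6.3] w 0.353 J [ 0.62  1.04 -0.57  1.67 -0.24  0.57  0.27]
clock: 16.97
ee_pos: [648.9, -24.7, 41.6]
tool_rot: [-2.522, 0.285, -0.094]
wrist_force: [-5.6, -11.8, 7.9]
gripper_width: 0.356
t 16.97 C [ -3.23 -64.45  42.1 ] F [ -2.9 -12.7   7.9] w 0.356 J [ 0.62  1.04 -0.57  1.67 -0.24  0.56  0.27]
```

```bash

python3 -m creep '[[[0,-0.12,0.06],[0,0,0],3],[[0,-0.24,0.08],[0,0,0],3],[[0,-0.24,0.08],[0,0,0],3]]'
python3 - <<'E'
from kin import *
q=np.load("q.npy");C(q,y=-11)
E
```

```text
clock: 17.22
ee_pos: [649.3, -22.4, 41.7]
tool_rot: [-2.522, 0.285, -0.094]
wrist_force: [-4.5, -12.1, 4.7]
gripper_width: 0.352
t 17.22 C [ -3.36 -62.03  42.24] F [ -1.8 -12.8   4.7] w 0.352 J [ 0.61  1.04 -0.57  1.67 -0.24  0.56  0.27]
```

```bash

python3 -m creep '[[[0,0.2,-0.14],[0,0,0],3],[[0,0.4,-0.28],[0,0,0],3],[[0,0.6,-0.42],[0,0,0],3],[[0,0.8,-0.55],[0,0,0],3],[[0,1.0,-0.7],[0,0,0],3],[[0,1.2,-0.83],[0,0,0],3],[[0,2.9,-2.1],[0,0,0],3],[[0,2.33,-2.92],[0,0,0],3],[[0,2.33,-2.92],[0,0,0],3],[[0,1.7,-2.4],[0,0,0],3],[[0,1.1,-2.0],[0,0,0],3],[[0,0.8,-1.8],[0,0,0],3],[[0,0.5,-1.57],[0,0,0],3],[[0,0.33,-1.45],[0,0,0],3],[[0,0.17,-1.33],[0,0,0],3],[[0,0.04,-1.24],[0,0,0],3],[[0,-0.08,-1.16],[0,0,0],3],[[0,-0.2,-1.08],[0,0,0],3],[[0,-0.2,-1.08],[0,0,0],3]]'
python3 - <<'E'
from kin import *
q=np.load("q.npy");C(q,y=-11)
E
```

```text
clock: 18.8
ee_pos: [648.3, -25.9, 52.1]
tool_rot: [-2.521, 0.284, -0.094]
wrist_force: [-5.0, -10.3, 7.3]
gripper_width: 0.352
t 18.8 C [ -3.57 -65.72  52.64] F [ -2.7 -11.1   7.3] w 0.352 J [ 0.62  1.02 -0.57  1.67 -0.24  0.58  0.27]
```

```bash

python3 -m creep '[[[0,-0.12,0.06],[0,0,0],3],[[0,-0.24,0.08],[0,0,0],3],[[0,-0.34,0.12],[0,0,0],3],[[0,-0.34,0.12],[0,0,0],3]]'
python3 - <<'E'
from kin import *
q=np.load("q.npy");C(q,y=-11)
E
```

```text
clock: 19.13
ee_pos: [648.7, -22.7, 52.1]
tool_rot: [-2.522, 0.285, -0.093]
wrist_force: [-3.7, -8.8, 3.0]
gripper_width: 0.348
t 19.13 C [ -3.85 -62.52  52.66] F [-1.7 -9.4  3. ] w 0.348 J [ 0.62  1.02 -0.57  1.68 -0.24  0.58  0.26]
```

```bash

python3 -m creep '[[[0,0.2,-0.14],[0,0,0],3],[[0,0.4,-0.28],[0,0,0],3],[[0,0.6,-0.42],[0,0,0],3],[[0,0.8,-0.55],[0,0,0],3],[[0,1.0,-0.7],[0,0,0],3],[[0,1.2,-0.83],[0,0,0],3],[[0,2.9,-2.1],[0,0,0],3],[[0,2.33,-2.92],[0,0,0],3],[[0,2.33,-2.92],[0,0,0],3],[[0,1.7,-2.4],[0,0,0],3],[[0,1.1,-2.0],[0,0,0],3],[[0,0.8,-1.8],[0,0,0],3],[[0,0.5,-1.57],[0,0,0],3],[[0,0.33,-1.45],[0,0,0],3],[[0,0.17,-1.33],[0,0,0],3],[[0,0.04,-1.24],[0,0,0],3],[[0,-0.08,-1.16],[0,0,0],3],[[0,-0.2,-1.08],[0,0,0],3],[[0,-0.36,-1.04],[0,0,0],3],[[0,-0.36,-1.04],[0,0,0],3]]'
python3 - <<'E'
from kin import *
q=np.load("q.npy");C(q,y=-11)
E
```

```text
clock: 20.8
ee_pos: [648.4, -25.2, 63.2]
tool_rot: [-2.521, 0.285, -0.094]
wrist_force: [-3.0, -5.9, 3.3]
gripper_width: 0.349
t 20.8 C [ -3.59 -65.01  63.74] F [-1.6 -6.4  3.3] w 0.349 J [ 0.62  1.   -0.57  1.67 -0.24  0.59  0.26]
```

```bash

python3 -m creep '[[[0,-0.1,0.07],[0,0,0],3],[[0,-0.2,0.12],[0,0,0],3],[[0,-0.2,0.12],[0,0,0],3]]'
python3 - <<'E'
from kin import *
q=np.load("q.npy");C(q,y=-11)
E
```

```text
clock: 21.05
ee_pos: [648.6, -24.4, 63.2]
tool_rot: [-2.522, 0.286, -0.094]
wrist_force: [-5.9, -10.8, 4.9]
gripper_width: 0.351
t 21.05 C [ -3.55 -64.18  63.69] F [ -3.4 -11.8   4.9] w 0.351 J [ 0.62  1.   -0.57  1.67 -0.24  0.59  0.26]
```

```bash

python3 -m creep '[[[0,-0.12,0.04],[0,0,0],3],[[0,-0.22,0.07],[0,0,0],3],[[0,-0.22,0.07],[0,0,0],3]]'
python3 - <<'E'
from kin import *
q=np.load("q.npy");C(q,y=-11);im=camera("wrist");cv2.imwrite("pics/w5.png",im[:,:,::-1])
E
```

```text
clock: 21.3
ee_pos: [649.1, -22.0, 63.3]
tool_rot: [-2.522, 0.286, -0.094]
wrist_force: [-3.7, -8.9, -0.6]
gripper_width: 0.352
t 21.3 C [ -3.6  -61.69  63.85] F [-1.6 -9.5 -0.6] w 0.352 J [ 0.62  1.   -0.57  1.68 -0.24  0.59  0.25]
```

View pics/w5.png

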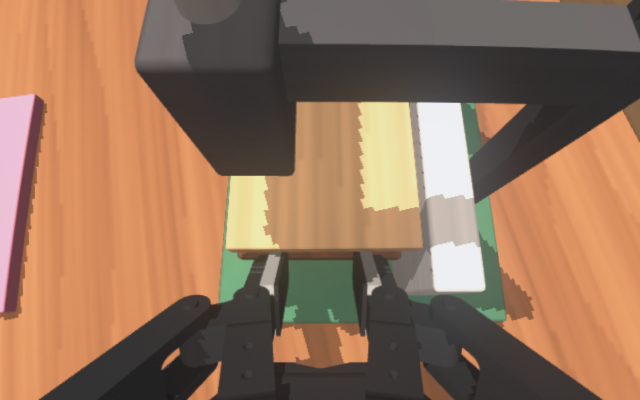

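Blank3 gives and blank4 lies on top in order, its end at row 248 with the fence side straight. Releasing, then blank4.

```bash

python3 -m creep '[[[0,0.2,-0.14],[0,0,0],3],[[0,0.4,-0.28],[0,0,0],3],[[0,0.6,-0.42],[0,0,0],3],[[0,0.8,-0.55],[0,0,0],3],[[0,1.0,-0.7],[0,0,0],3],[[0,1.2,-0.83],[0,0,0],3],[[0,2.9,-2.1],[0,0,0],3],[[0,2.4,-2.84],[0,0,0],3],[[0,2.4,-2.84],[0,0,0],3],[[0,1.76,-2.32],[0,0,0],3],[[0,1.16,-1.92],[0,0,0],3],[[0,0.86,-1.72],[0,0,0],3],[[0,0.56,-1.49],[0,0,0],3],[[0,0.39,-1.37],[0,0,0],3],[[0,0.23,-1.25],[0,0,0],3],[[0,0.1,-1.16],[0,0,0],3],[[0,-0.02,-1.08],[0,0,0],3],[[0,-0.14,-1.0],[0,0,0],3],[[0,-0.26,-0.92],[0,0,0],3],[[0,-0.26,-0.92],[0,0,0],3]]'
python3 - <<'E'
from kin import *
q=np.load("q.npy");C(q,y=-11)
E
```

```text
clock: 23.02
ee_pos: [648.1, -25.2, 73.4]
tool_rot: [-2.522, 0.285, -0.093]
wrist_force: [-7.6, -11.1, 9.4]
gripper_width: 0.349
t 23.02 C [ -3.85 -65.    73.9 ] F [ -4.9 -12.5   9.4] w 0.349 J [ 0.62  0.99 -0.57  1.67 -0.24  0.61  0.25]
```

```bash

python3 -m creep '[[[0,-0.1,-0.05],[0,0,0],3],[[0,-0.2,-0.02],[0,0,0],3],[[0,-0.3,0.02],[0,0,0],3],[[0,-0.3,0.02],[0,0,0],3]]'
python3 - <<'E'
from kin import *
q=np.load("q.npy");C(q,y=-11)
E
```

```text
clock: 23.35
ee_pos: [648.4, -21.9, 73.8]
tool_rot: [-2.522, 0.285, -0.092]
wrist_force: [-3.7, -6.8, 1.0]
gripper_width: 0.349
t 23.35 C [ -4.31 -61.73  74.29] F [-2.1 -7.5  1. ] w 0.349 J [ 0.62  0.98 -0.57  1.68 -0.24  0.6   0.25]
```

```bash

python3 -m creep '[[[0,0.16,-0.11],[0,0,0],3],[[0,0.32,-0.22],[0,0,0],3],[[0,0.48,-0.33],[0,0,0],3],[[0,0.64,-0.44],[0,0,0],3],[[0,0.8,-0.55],[0,0,0],3],[[0,1.0,-0.7],[0,0,0],3],[[0,2.5,-1.9],[0,0,0],3],[[0,4.5,-3.3],[0,0,0],3],[[0,4.5,-5],[0,0,0],3],[[0,4.5,-5],[0,0,0],3]]'
python3 - <<'E'
from kin import *;import pickle
q=np.load("q.npy");C(q,y=-11);c=calibration("wrist");im=camera("wrist");pickle.dump(c,open("w6.pkl","wb"))
cv2.imwrite("pics/w6.png",im[:,:,::-1]);a=im[:,:,::-1][130:270,220:460];cv2.imwrite("pics/w6c.png",cv2.resize(a,None,fx=3.3,fy=3.3,interpolation=cv2.INTER_CUBIC))
for k in range(4): print(np.round(proj("wrist",w(q,[[x,-67,z+10*k] for x in(-40,40) for z in(37,47)]),c),1).tolist())
E
```

```text
clock: 24.18
ee_pos: [636.4, -85.3, 92.0]
tool_rot: [-2.519, 0.286, -0.098]
wrist_force: [0.4, -0.5, 0.9]
gripper_width: 0.352
t 24.18 C [  -2.06 -126.26   92.52] F [ 0.5 -0.4  0.9] w 0.352 J [ 0.71  0.97 -0.57  1.64 -0.23  0.7   0.3 ]
[[260.5, 169.5], [257.9, 163.5], [384.0, 169.0], [387.0, 163.0]]
[[257.9, 163.5], [255.1, 156.9], [387.0, 163.0], [390.2, 156.5]]
[[255.1, 156.9], [252.0, 149.7], [390.2, 156.5], [393.8, 149.3]]
[[252.0, 149.7], [248.6, 141.7], [393.8, 149.3], [397.7, 141.3]]
```

View pics/w6c.png

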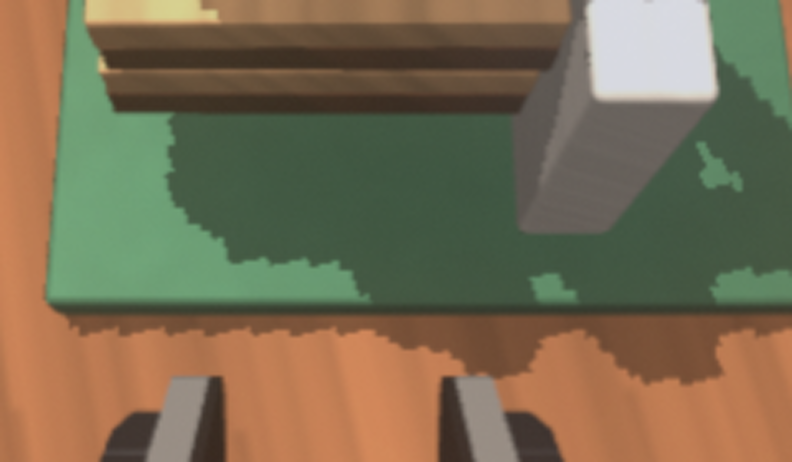

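The crop shows all four faces nearly aligned (blank4 at rows 22–48, down to blank1 at 95–112). A thin bright sliver at (100,65) suggests blank2 protrudes by about 1 mm. I'll do a second gentle round below the stop's preload, comparing contact positions.

```bash
python3 - <<'E'
from kin import *
q=np.load("q.npy")
for c in([-3,-95,43],[-3,-75,43],[-3,-69,43],[-3,-64.5,43]):gc(q,c,90,35,0,y=-11)
E
```

```text
[-3, -95, 43] [-0.05, 0.46, 5.7] [-0.0, -0.007, -0.0]
[-3, -75, 43] [-0.06, -1.18, 6.85] [-0.0, -0.007, -0.0]
[-3, -69, 43] [-0.06, -1.67, 7.19] [-0.0, -0.007, -0.0]
[-3, -64.5, 43] [-0.07, -2.04, 7.45] [-0.0, -0.007, -0.0]
```

```bash

python3 -m creep '[[[0,0.46,5.7],[0,0,0],3],[[0,0.46,5.7],[0,0,0],3],[[0,0.46,5.7],[0,0,0],3],[[0,-0.4,6.3],[0,0,0],3],[[0,-1.18,6.85],[0,0,0],3],[[0,-1.45,7.03],[0,0,0],3],[[0,-1.67,7.19],[0,0,0],3],[[0,-1.8,7.28],[0,0,0],3],[[0,-1.92,7.36],[0,0,0],3],[[0,-2.04,7.45],[0,0,0],3],[[0,-2.04,7.45],[0,0,0],3]]'
python3 - <<'E'
from kin import *
q=np.load("q.npy");C(q,y=-11)
E
python3 -m creep '[[[0,0.5,-0.35],[0,0,0],3],[[0,1,-0.7],[0,0,0],3],[[0,0.43,-1.52],[0,0,0],3],[[0,0.43,-1.52],[0,0,0],3],[[0,0.13,-1.3],[0,0,0],3],[[0,-0.1,-1.15],[0,0,0],3],[[0,-0.25,-1.04],[0,0,0],3],[[0,-0.4,-0.94],[0,0,0],3],[[0,-0.5,-0.87],[0,0,0],3],[[0,-0.57,-0.82],[0,0,0],3],[[0,-0.57,-0.82],[0,0,0],3]]'
python3 - <<'E'
from kin import *
q=np.load("q.npy");C(q,y=-11)
E
```

```text
clock: 25.15
ee_pos: [648.6, -26.7, 41.5]
tool_rot: [-2.52, 0.284, -0.095]
wrist_force: [-1.8, -5.1, 3.7]
gripper_width: 0.353
t 25.15 C [ -3.09 -66.43  42.01] F [-0.6 -5.4  3.7] w 0.353 J [ 0.62  1.04 -0.57  1.67 -0.24  0.57  0.28]
clock: 26.07
ee_pos: [647.7, -26.3, 50.9]
tool_rot: [-2.52, 0.283, -0.092]
wrist_force: [-4.1, -6.0, 4.6]
gripper_width: 0.348
t 26.07 C [ -4.03 -66.25  51.46] F [-2.7 -6.7  4.6] w 0.348 J [ 0.62  1.02 -0.57  1.67 -0.24  0.58  0.27]
```

```bash

python3 -m creep '[[[0,0.5,-0.35],[0,0,0],3],[[0,1,-0.7],[0,0,0],3],[[0,0.4,-1.54],[0,0,0],3],[[0,0.4,-1.54],[0,0,0],3],[[0,0.13,-1.33],[0,0,0],3],[[0,-0.1,-1.17],[0,0,0],3],[[0,-0.25,-1.07],[0,0,0],3],[[0,-0.38,-0.98],[0,0,0],3],[[0,-0.46,-0.92],[0,0,0],3],[[0,-0.5,-0.89],[0,0,0],3],[[0,-0.5,-0.89],[0,0,0],3]]'
python3 - <<'E'
from kin import *
q=np.load("q.npy");C(q,y=-11)
E
python3 -m creep '[[[0,0.5,-0.35],[0,0,0],3],[[0,1,-0.7],[0,0,0],3],[[0,0.43,-1.52],[0,0,0],3],[[0,0.43,-1.52],[0,0,0],3],[[0,0.13,-1.3],[0,0,0],3],[[0,-0.1,-1.15],[0,0,0],3],[[0,-0.25,-1.04],[0,0,0],3],[[0,-0.4,-0.94],[0,0,0],3],[[0,-0.5,-0.87],[0,0,0],3],[[0,-0.54,-0.84],[0,0,0],3],[[0,-0.54,-0.84],[0,0,0],3]]'
python3 - <<'E'
from kin import *
q=np.load("q.npy");C(q,y=-11)
E
```

```text
clock: 26.98
ee_pos: [647.5, -26.4, 61.2]
tool_rot: [-2.519, 0.282, -0.092]
wrist_force: [-3.5, -4.5, 3.8]
gripper_width: 0.351
t 26.98 C [ -4.17 -66.37  61.77] F [-2.5 -5.2  3.8] w 0.351 J [ 0.62  1.01 -0.57  1.67 -0.24  0.59  0.26]
clock: 27.9
ee_pos: [647.4, -26.6, 71.1]
tool_rot: [-2.519, 0.282, -0.092]
wrist_force: [-2.4, -3.5, 3.6]
gripper_width: 0.348
t 27.9 C [ -4.28 -66.59  71.67] F [-1.6 -4.   3.6] w 0.348 J [ 0.63  0.99 -0.57  1.67 -0.24  0.61  0.26]
```

The ends agree to ±0.2 mm at 4–6.7 N, so all four sit on the stop at rest. Now back to the −x side for a gentle re-check of the fence edges.

```bash

python3 -m creep '[[[0,0.5,-0.35],[0,0,0],3],[[0,3,-2.1],[0,0,0],3],[[0,5,-5],[0,0,0],3],[[0,5,-9],[0,0,0],3],[[0,5,-9],[0,0,0],3],[[0,5,-9],[0,0,0],3]]'
python3 - <<'E'
from kin import *
q=np.load("q.npy");C(q,y=-11);j=np.array(robot.read_state()["joints"])
for a in [([-30,-180,180],90,0,0),([-110,-150,200],-90,30,0),([-140,-100,210],-60,35,45),([-150,-60,220],-30,38,70),([-150,-45,200],0,38,90),([-110,-40,130],0,35,90)]:
    R=Rl(q,*a[1:]);P=w(q,a[0])[0]-R.apply([0,0,10]);j,e1,e2=track(j,P,R,50);print(np.round(j,2),round(e1),round(e2));goto(q,*a,ahead=10)
E
```

```text
clock: 28.4
ee_pos: [628.3, -118.0, 117.8]
tool_rot: [-2.519, 0.285, -0.098]
wrist_force: [0.0, 0.4, -0.9]
gripper_width: 0.351
t 28.4 C [  -2.75 -159.94  118.31] F [-0.   0.4 -0.9] w 0.351 J [ 0.76  0.93 -0.57  1.61 -0.22  0.78  0.31]
[ 0.3   0.64 -0.16  1.7   0.13  0.82 -0.14] 0 0
[-30, -180, 180] 90 0 0 shift cm [-2.67, -3.56, -6.35] turn [-0.61, -0.007, -0.003]
[-0.23  0.6   0.13  1.83  0.52  0.96 -0.69] 0 0
[-110, -150, 200] -90 30 0 shift cm [-10.68, -7.49, -5.94] turn [-1.133, -0.007, -0.005]
[-0.36  0.5   0.06  2.08  0.89  0.79 -0.46] 0 0
[-140, -100, 210] -60 35 45 shift cm [-13.98, -12.13, -3.88] turn [-1.196, -0.164, -0.792]
[-0.45  0.4   0.1   2.29  1.37  0.56 -0.61] 0 0
[-150, -60, 220] -30 38 70 shift cm [-15.24, -15.81, -2.5] turn [-1.163, -0.077, -1.274]
[-0.2   0.39 -0.02  2.43  2.38  0.4  -1.2 ] 0 0
[-150, -45, 200] 0 38 90 shift cm [-15.34, -15.64, -0.18] turn [-0.981, 0.039, -1.665]
[-0.12  0.58 -0.08  2.34  2.49  0.44 -1.28] 0 0
[-110, -40, 130] 0 35 90 shift cm [-11.35, -12.06, 5.85] turn [-0.941, -0.004, -1.658]
```

```bash

python3 -m creep '[[[-2.7,-3.6,-6.4],[-0.61,0,0],3],[[-2.7,-3.6,-6.4],[-0.61,0,0],3],[[-2.7,-3.6,-6.4],[-0.61,0,0],3],[[-2.7,-3.6,-6.4],[-0.61,0,0],3],[[-10.7,-7.5,-5.9],[-1.133,0,0],3],[[-10.7,-7.5,-5.9],[-1.133,0,0],3],[[-10.7,-7.5,-5.9],[-1.133,0,0],3],[[-10.7,-7.5,-5.9],[-1.133,0,0],3],[[-10.7,-7.5,-5.9],[-1.133,0,0],3],[[-14,-12.1,-3.9],[-1.196,-0.164,-0.792],3],[[-14,-12.1,-3.9],[-1.196,-0.164,-0.792],3],[[-14,-12.1,-3.9],[-1.196,-0.164,-0.792],3],[[-14,-12.1,-3.9],[-1.196,-0.164,-0.792],3],[[-14,-12.1,-3.9],[-1.196,-0.164,-0.792],3],[[-14,-12.1,-3.9],[-1.196,-0.164,-0.792],3],[[-14,-12.1,-3.9],[-1.196,-0.164,-0.792],3],[[-15.2,-15.8,-2.5],[-1.163,-0.077,-1.274],3],[[-15.2,-15.8,-2.5],[-1.163,-0.077,-1.274],3],[[-15.2,-15.8,-2.5],[-1.163,-0.077,-1.274],3],[[-15.2,-15.8,-2.5],[-1.163,-0.077,-1.274],3]]'
python3 - <<'E'
from kin import *
q=np.load("q.npy");C(q)
for a in [([-150,-45,200],0,38,90),([-110,-40,130],0,35,90)]: goto(q,*a,ahead=10)
E
```

```text
clock: 30.07
ee_pos: [502.6, 31.9, 226.3]
tool_rot: [2.192, 1.212, 0.276]
wrist_force: [0.0, -0.7, 0.4]
gripper_width: 0.35
t 30.07 C [-146.3   -59.03  227.41] F [ 0.2 -0.7  0.4] w 0.35 J [-0.55  0.44  0.04  2.3   1.33  0.62 -0.71]
[-150, -45, 200] 0 38 90 shift cm [1.15, -1.15, 1.3] turn [-0.033, 0.313, -0.232]
[-110, -40, 130] 0 35 90 shift cm [3.83, -2.38, 8.81] turn [0.019, 0.307, -0.24]
```

```bash

python3 -m creep '[[[1.1,-1.1,1.3],[-0.033,0.313,-0.232],3],[[1.1,-1.1,1.3],[-0.033,0.313,-0.232],3],[[1.1,-1.1,1.3],[-0.033,0.313,-0.232],3],[[1.1,-1.1,1.3],[-0.033,0.313,-0.232],3],[[3.8,-2.4,8.8],[0.019,0.307,-0.24],3],[[3.8,-2.4,8.8],[0.019,0.307,-0.24],3],[[3.8,-2.4,8.8],[0.019,0.307,-0.24],3],[[3.8,-2.4,8.8],[0.019,0.307,-0.24],3]]'
python3 - <<'E'
from kin import *
q=np.load("q.npy");C(q)
for c in([-65,-20,43],[-50,-20,43],[-46,-20,43],[-41.5,-20,43]):gc(q,c)
c=calibration("wrist");im=camera("wrist");a=im[:,:,::-1][150:290,200:480];cv2.imwrite("pics/w7c.png",cv2.resize(a,None,fx=2.85,fy=2.85,interpolation=cv2.INTER_CUBIC))
E
```

```text
clock: 30.73
ee_pos: [548.0, 33.6, 135.1]
tool_rot: [2.053, 1.626, 0.507]
wrist_force: [-0.2, 0.3, 0.6]
gripper_width: 0.346
t 30.73 C [-101.44  -42.9   135.61] F [-0.3  0.2  0.6] w 0.346 J [-0.15  0.63 -0.2   2.4   2.35  0.58 -1.27]
[-65, -20, 43] [2.33, -2.3, 9.67] [-0.004, 0.007, -0.007]
[-50, -20, 43] [2.35, -1.07, 10.53] [-0.004, 0.007, -0.007]
[-46, -20, 43] [2.35, -0.74, 10.76] [-0.004, 0.007, -0.007]
[-41.5, -20, 43] [2.35, -0.37, 11.01] [-0.004, 0.007, -0.007]
```

View pics/w7c.png

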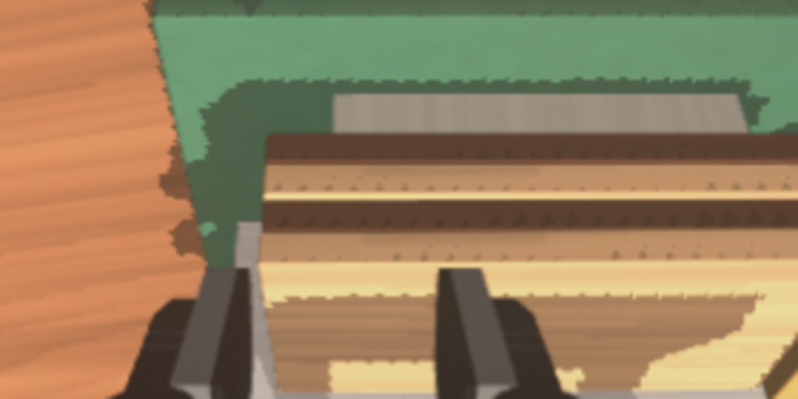

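The −y ends now form one straight line at the left (column ~265). A thin bright strip of blank2's top at row 196 shows the lower blanks 1–2 mm proud of the fence line, so I'll tap the edges again, bottom to top.

```bash

python3 -m creep '[[[4,-2.3,9.67],[0,0,0],3],[[4,-2.3,9.67],[0,0,0],3],[[4,-2.3,9.67],[0,0,0],3],[[4,-2.3,9.67],[0,0,0],3],[[4,-1.7,10.1],[0,0,0],3],[[4,-1.07,10.53],[0,0,0],3],[[4,-0.9,10.65],[0,0,0],3],[[4,-0.74,10.76],[0,0,0],3],[[4,-0.58,10.87],[0,0,0],3],[[4,-0.45,10.96],[0,0,0],3],[[4,-0.34,11.03],[0,0,0],3],[[4,-0.34,11.03],[0,0,0],3]]'
python3 - <<'E'
from kin import *
q=np.load("q.npy");C(q)
E
```

```text
clock: 31.78
ee_pos: [613.5, 60.2, 48.8]
tool_rot: [2.048, 1.63, 0.513]
wrist_force: [-15.9, 2.0, 16.9]
gripper_width: 0.353
t 31.78 C [-43.45  -2.47  49.31] F [-16.   -1.6  16.9] w 0.353 J [-0.16  0.85 -0.21  2.24  2.4   0.66 -1.3 ]
```

```bash

python3 -m creep '[[[0,-0.6,-0.6],[0,0,0],3],[[0,-1.4,-1.2],[0,0,0],3],[[0,-1.64,-1.15],[0,0,0],3],[[0,-1.64,-1.15],[0,0,0],3]]'
python3 - <<'E'
from kin import *
q=np.load("q.npy");C(q)
for c in([-60,0,42],[-50,0,42],[-46,0,42],[-41.5,0,42]):gc(q,c)
E
```

```text
clock: 32.12
ee_pos: [596.8, 64.3, 47.0]
tool_rot: [2.047, 1.627, 0.514]
wrist_force: [-0.1, -0.6, -0.6]
gripper_width: 0.35
t 32.12 C [-60.67  -2.1   47.59] F [ 0.1 -0.6 -0.6] w 0.35 J [-0.17  0.86 -0.23  2.28  2.41  0.71 -1.33]
[-60, 0, 42] [0.2, -0.27, 0.49] [0.001, 0.004, -0.005]
[-50, 0, 42] [0.21, 0.55, 1.07] [0.001, 0.004, -0.005]
[-46, 0, 42] [0.21, 0.88, 1.3] [0.001, 0.004, -0.005]
[-41.5, 0, 42] [0.21, 1.25, 1.56] [0.001, 0.004, -0.005]
```

```bash

python3 -m creep '[[[0.2,-0.27,0.49],[0,0,0],3],[[0.2,-0.27,0.49],[0,0,0],3],[[0.2,-0.27,0.49],[0,0,0],3]]'
python3 - <<'E'
from kin import *
q=np.load("q.npy");C(q)
for c in([-60,0,42],[-50,0,42],[-46,0,42],[-41.5,0,42]):gc(q,c)
E
```

```text
clock: 32.37
ee_pos: [598.8, 66.0, 40.7]
tool_rot: [2.047, 1.626, 0.514]
wrist_force: [0.5, -0.2, -0.6]
gripper_width: 0.349
t 32.37 C [-59.05  -0.06  41.35] F [ 0.6 -0.1 -0.6] w 0.349 J [-0.17  0.88 -0.23  2.28  2.41  0.72 -1.33]
[-60, 0, 42] [-0.0, -0.04, -0.11] [0.002, 0.004, -0.005]
[-50, 0, 42] [0.0, 0.78, 0.46] [0.002, 0.004, -0.005]
[-46, 0, 42] [0.01, 1.11, 0.69] [0.002, 0.004, -0.005]
[-41.5, 0, 42] [0.01, 1.47, 0.95] [0.002, 0.004, -0.005]
```

```bash

python3 -m creep '[[[0,0.4,0.2],[0,0,0],3],[[0,0.78,0.46],[0,0,0],3],[[0,1,0.6],[0,0,0],3],[[0,1.11,0.69],[0,0,0],3],[[0,1.24,0.78],[0,0,0],3],[[0,1.36,0.87],[0,0,0],3],[[0,1.47,0.95],[0,0,0],3],[[0,1.47,0.95],[0,0,0],3]]'
python3 - <<'E'
from kin import *
q=np.load("q.npy");C(q)
E
```

```text
clock: 33.03
ee_pos: [614.1, 62.5, 41.6]
tool_rot: [2.049, 1.629, 0.512]
wrist_force: [-4.5, 0.4, 2.5]
gripper_width: 0.351
t 33.03 C [-43.42  -0.09  42.15] F [-4.4 -0.6  2.5] w 0.351 J [-0.16  0.87 -0.22  2.24  2.4   0.67 -1.3 ]
```

```bash

python3 -m creep '[[[0,-0.5,-0.35],[0,0,0],3],[[0,-0.82,-0.57],[0,0,0],3],[[0,-0.25,-1.4],[0,0,0],3],[[0,-0.25,-1.4],[0,0,0],3],[[0,-0.05,-1.26],[0,0,0],3],[[0,0.15,-1.12],[0,0,0],3],[[0,0.3,-1.01],[0,0,0],3],[[0,0.45,-0.9],[0,0,0],3],[[0,0.57,-0.82],[0,0,0],3],[[0,0.57,-0.82],[0,0,0],3]]'
python3 - <<'E'
from kin import *
q=np.load("q.npy");C(q)
E
python3 -m creep '[[[0,-0.5,-0.35],[0,0,0],3],[[0,-0.82,-0.57],[0,0,0],3],[[0,-0.25,-1.4],[0,0,0],3],[[0,-0.25,-1.4],[0,0,0],3],[[0,-0.05,-1.26],[0,0,0],3],[[0,0.15,-1.12],[0,0,0],3],[[0,0.3,-1.01],[0,0,0],3],[[0,0.45,-0.9],[0,0,0],3],[[0,0.57,-0.82],[0,0,0],3],[[0,0.57,-0.82],[0,0,0],3]]'
python3 - <<'E'
from kin import *
q=np.load("q.npy");C(q)
E
python3 -m creep '[[[0,-0.5,-0.35],[0,0,0],3],[[0,-0.82,-0.57],[0,0,0],3],[[0,-0.25,-1.4],[0,0,0],3],[[0,-0.25,-1.4],[0,0,0],3],[[0,-0.05,-1.26],[0,0,0],3],[[0,0.15,-1.12],[0,0,0],3],[[0,0.3,-1.01],[0,0,0],3],[[0,0.45,-0.9],[0,0,0],3],[[0,0.57,-0.82],[0,0,0],3],[[0,0.57,-0.82],[0,0,0],3]]'
python3 - <<'E'
from kin import *
q=np.load("q.npy");C(q)
E
```

```text
clock: 33.87
ee_pos: [614.1, 62.4, 51.4]
tool_rot: [2.049, 1.629, 0.512]
wrist_force: [-4.1, 1.4, 2.7]
gripper_width: 0.35
t 33.87 C [-43.35  -0.19  52.  ] F [-4.3  0.5  2.7] w 0.35 J [-0.16  0.85 -0.21  2.24  2.39  0.65 -1.29]
clock: 34.7
ee_pos: [614.1, 62.4, 61.4]
tool_rot: [2.049, 1.629, 0.512]
wrist_force: [-4.0, 1.8, 3.5]
gripper_width: 0.351
t 34.7 C [-43.36  -0.15  62.  ] F [-4.3  0.8  3.5] w 0.351 J [-0.17  0.82 -0.2   2.24  2.37  0.63 -1.28]
clock: 35.53
ee_pos: [614.1, 62.6, 71.4]
tool_rot: [2.049, 1.629, 0.513]
wrist_force: [-4.6, 1.3, 3.0]
gripper_width: 0.351
t 35.53 C [-4.335e+01  5.000e-02  7.199e+01] F [-4.8  0.2  3. ] w 0.351 J [-0.17  0.8  -0.19  2.24  2.36  0.61 -1.26]
```

All four edges meet the fence at −43.36 ± 0.04 mm. Backing off to look at edges and ends together.

```bash

python3 -m creep '[[[0,-0.82,-0.57],[0,0,0],3],[[-2,-1.2,-4],[0,0,0],3],[[-4.5,-1.6,-7],[0,0,0],3],[[-4.5,-1.6,-7],[0,0,0],3],[[-4.5,-1.6,-7],[0,0,0],3]]'
python3 - <<'E'
from kin import *
q=np.load("q.npy");C(q)
c=calibration("wrist");im=camera("wrist")[:,:,::-1]
cv2.imwrite("pics/w8.png",im)
for k in range(4): print(np.round(proj("wrist",w(q,[[-41.5,-64,z+10*k] for z in(37,47)]),c),1).tolist())
a=im[185:290,180:330];b=im[185:290,360:510]
z=np.hstack([cv2.resize(i,None,fx=2.66,fy=2.66,interpolation=cv2.INTER_CUBIC) for i in(a,b)]);cv2.imwrite("pics/w8c.png",z);print(z.shape)
E
```

```text
clock: 35.95
ee_pos: [552.1, 29.1, 120.9]
tool_rot: [2.047, 1.624, 0.513]
wrist_force: [1.0, 0.8, -0.1]
gripper_width: 0.35
t 35.95 C [-96.52 -46.38 121.52] F [ 0.8  1.  -0.1] w 0.35 J [-0.12  0.67 -0.22  2.41  2.4   0.63 -1.3 ]
[[296.1, 207.4], [295.5, 218.8]]
[[295.5, 218.8], [294.9, 230.7]]
[[294.9, 230.7], [294.2, 243.2]]
[[294.2, 243.2], [293.5, 256.3]]
(279, 798, 3)
```

View pics/w8c.png

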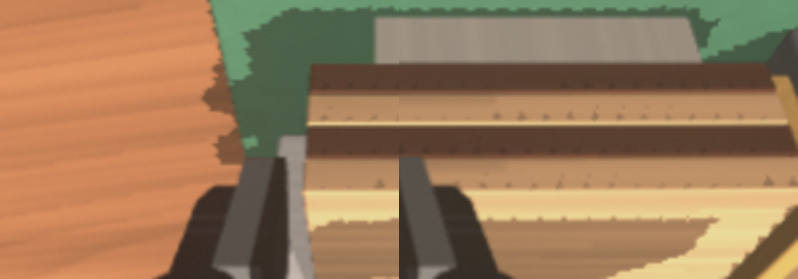

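The crop shows straight, parallel edges. The thin bright line at the blank2/3 joint runs unchanged along the full length, so it is an edge highlight, not a step. The −y ends line up at columns 305–311 and the stop face touches at right. I'll run one sub-pixel check of the end line.

```bash
python3 - <<'E'
from kin import *
q=np.load("q.npy");im=cv2.imread("pics/w8.png").astype(float)
c=calibration("wrist")
def edge(r0,r1,sm=2):
    g=im[r0:r1,280:315].mean(0);g=np.abs(np.diff(g,axis=0)).sum(1);k=g[5:30].argmax()+5;s=slice(k-2,k+3);return 280.5+(np.arange(len(g))[s]*g[s]).sum()/g[s].sum(),g.max()
for k,(r0,r1) in enumerate([(211,217),(222,229),(234,241),(246,254)]):
    e,m=edge(r0,r1);p1,p2=proj("wrist",w(q,[[-41.5,-64,42+10*k],[-41.5,-65,42+10*k]]),c)
    print(k+1,round(e,2),round(m),"pred",p1.round(1),"-> end y",round(-64-(e-p1[0])/(p2[0]-p1[0]),2))
s=robot.read_state();print(s["clock"],np.round(s["wrist_force"],1))
E
```

```text
1 295.98 35 pred [293.6 212.5] -> end y -62.29
2 295.53 77 pred [293.  224.2] -> end y -62.19
3 294.61 83 pred [292.3 236.4] -> end y -62.4
4 287.45 123 pred [291.6 249.3] -> end y -66.78
36.0 [ 1.   0.1 -0.1]
```

```bash
python3 - <<'E'
import cv2,numpy as np
im=cv2.imread("pics/w8.png").astype(float)
for r in((222,229),(234,241),(246,252)):
    g=np.abs(np.diff(im[r[0]:r[1],288:306].mean(0),axis=0)).sum(1);print(r,g.round().astype(int).tolist())
E
```

```text
(222, 229) [0, 1, 1, 1, 1, 5, 40, 77, 50, 3, 0, 0, 5, 3, 4, 0, 4]
(234, 241) [0, 0, 1, 0, 3, 33, 83, 50, 4, 1, 0, 2, 2, 1, 0, 1, 1]
(246, 252) [67, 6, 0, 2, 25, 36, 33, 18, 2, 1, 1, 1, 1, 1, 1, 1, 0]
```

All four ends are within about 0.2 mm (blank4's edge is at column 293.9, which gives −62.3; the first reading was the finger). The gripper is clear of everything, so I'm handing in.

```bash
python3 -c "
from workcell import robot
print(robot.job_done(), robot.read_state()['clock'])"
```

```text
the job is handed in; nothing more can be done
the job is handed in; nothing more can be done
```

The four blanks are squared up against the fence and the end stop, and I handed the job in at about 36 s of the 72 s allowed. I got no verdict.

**What I did:**
- I tapped all four edges to the fence, bottom to top, with the tool leaned 35°.
- I pushed each end until the brass stop gave an estimated 3–5 mm of its 12 mm, then let it spring back slowly.
- I went over the ends again at 4–7 N, roughly where the stop just starts to give, and then tapped the edges once more.

**Last checks:**
- **Fence:** on the last taps all four edges made contact within 0.1 mm of each other at about 4.5 N, matching the first round.
- **Ends:** by touch they agreed within 0.35 mm. After the last edge taps, the wrist picture put them within about 0.2 mm. I did not touch the ends again after those taps.
- **Stack and bystanders:** the stack order is unchanged. I never went near the plane, mallet or glue bottle, but took no final picture of them.

**What went wrong or disagreed:**
- My first try at the last edge taps came in too high and pressed the stack with about 16 N sideways and 17 N down. I backed off and redid it, and the later checks showed no lasting shift.
- A thin bright line at the joint between the second and third blanks first looked like a step. It was unchanged after the re-tap and the contact positions matched, so I took it for an edge highlight.
- The first automatic reading of the top blank's end was 4.5 mm off because it had picked up a fingertip. I corrected it from the pixel profile.

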